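Put the cheese away

TASK

Put the cheese away: pack the whole wedge and the half wedge from the chopping board into the white cheese dish beside the two pieces already in it, alternating tip and rind, with the half at the end and its straight side along the end of the dish, so that all four lie flat in a closed row inside the raised curb. Then put the cover on so that it sits level round the curb, and leave the other things on the table as they are.

Things in the scene. Friction and masses are not known exactly. Their poses are not given: they have to be found in the camera images.
- dish: White ceramic cheese dish, 112 (x) x 166 mm (y), loose, 1.2 kg. Origin: centre of its underside; x across, y along it, z up. Flat top face at z = 10 mm; on it a raised curb, 5 mm thick, 10 mm high, encloses the well, 72 (x) x 127 mm (y) inside, 82 x 137 mm outside, centred. Outside the curb is a flat flange 15 mm wide, at z = 10 mm, on which the cover stands.
- dish_well (a point): Centre of the well's floor (10 mm above the dish's origin, axes as the dish). The full row, from its -y end to its +y end: half_a (tip to -x), whole_a (tip to +x), whole_b (tip to -x), half_b (tip to +x, straight side along the +y curb). The row takes 117 of the well's 127 mm; the pieces are 66 mm long in its 72 mm width and stand 32 mm above the curb.
- cover: White ceramic cover of the dish, loose, 0.4 kg, standing mouth down on the table: 95 (x) x 150 mm (y) outside, 87 x 142 mm inside (goes over the curb with 2.5 mm to spare on each side), flat top at z = 55 mm, 49 mm high inside. Origin: centre of the mouth's rim plane; y along the long side, z up. Fits either way round.
- cover_handle (a point): Middle of the arched handle on the cover's top, 75 mm above its mouth: a round bar 14 mm thick along the cover's y, straight for 46 mm; its top is 82 mm above the mouth, its underside 13 mm above the cover's flat top.
- board: Chopping board, 150 (x) x 200 (y) x 16 mm, fixed. Origin: centre of its underside. whole_b and half_b start on it, side by side.
- whole_a: Prism of pale hard cheese, dark-brown rind across the wide end: 66 mm long, 42 high, 60 wide at the rind, 18 at the flat tip; both ends square to the length, both long sides slant 17.65 deg, 0.11 kg. Origin: underside, mid-length, mid-width (39 mm wide there). x points from rind to tip, z up. Starts in the dish.
- half_a: Lengthwise half of such a wedge: 66 mm long, 42 high, 30 wide at the rind, 9 at the flat tip; ends square to the length, +y side straight (the cut), -y side slanting, 0.055 kg. Origin: underside, mid-length, midway across (19.5 mm wide there, straight side at y = +9.75 mm). x from rind to tip, z up. Starts in the dish, at its -y end.
- whole_b: Prism of pale hard cheese, dark-brown rind across the wide end: 66 mm long, 42 high, 60 wide at the rind, 18 at the flat tip; both ends square to the length, both long sides slant 17.65 deg, 0.11 kg. Origin: underside, mid-length, mid-width (39 mm wide there). x points from rind to tip, z up. Starts on the board.
- half_b: Lengthwise half of such a wedge: 66 mm long, 42 high, 30 wide at the rind, 9 at the flat tip; ends square to the length, +y side straight (the cut), -y side slanting, 0.055 kg. Origin: underside, mid-length, midway across (19.5 mm wide there, straight side at y = +9.75 mm). x from rind to tip, z up. Starts on the board.
- half_a_tip (a point): Middle of half_a's narrow end, at its underside.
- whole_a_tip (a point): Middle of whole_a's narrow end, at its underside.
- whole_b_tip (a point): Middle of whole_b's narrow end, at its underside.
- half_b_tip (a point): Middle of half_b's narrow end, at its underside.
- moka_pot: Moka coffee pot, 159 mm high, at the back; a bystander. Origin: about the centre of its underside.
- mug: Green and white mug, 101 mm high, at the back; a bystander. Origin: about the centre of its underside.
- pepper_mill: Wooden pepper mill, 150 mm high, behind the board; a bystander. Origin: about the centre of its underside.
- salt_shaker: Glass salt shaker, 90 mm high, behind the board; a bystander. Origin: about the centre of its underside.
- jam_jar: Jam jar, 100 mm high, at the left edge; a bystander. Origin: about the centre of its underside.
- tin: Flat tin, 63 x 105 x 26 mm, at the left edge; a bystander. Origin: about the centre of its underside.
- teaspoon: Teaspoon, 137 mm long, behind the dish; a bystander. Origin: about the centre of its underside.
- keys: Bunch of keys, 8 mm high, at the front edge; a bystander. Origin: about the centre of its underside.

How it is judged:
By the outcome, as a careful person would: the job done as asked, in the order asked, and still so for the second after the job is handed in, with the robot touching nothing.
It also fails if it takes over 64 s, if anything falls off the work surface, if the arm or the gripper's body presses on something with over 40 N, if the wrist force passes 120 N, or if a joint passes its speed limit or range.

ROBOT

A 7-joint arm with a two-finger parallel gripper is mounted at the origin on a cart in front of the work surface, level with it; the furniture and walls round the work are solid. World frame = base frame: x ahead of the robot, y to its left, z up, the work surface at z = 0. Lengths are in m, angles in degrees, forces in N, time in s.
With the tool pointing down it reaches from about 0.4 to 0.925 m from the base axis. Payload 5.6 kg.
Tool frame: the origin (TCP) lies between the finger pads; the fingertips stand 25 mm ahead of it and the grasp point (between the pads) lies 6 mm ahead of it; z points along the fingers, y is the line along which they close (so a half turn about z gives the same grasp; the last joint's range is limited). The gripper opens to 85 mm and grips with 20 to 120 N. Pads are 22 mm wide; open, the fingers measure 114 mm over their backs; the gripper's body (76 mm by 85 mm) begins 54 mm behind the grasp point. The pads swing forward as they close: fully open they stand 13 mm farther back than shut.
Start: joints at [67.323, 26.786, -0.665, 91.828, 0.344, 61.387, -3.226], TCP at [0.225, -0.61, 0.256] pointing down, gripper open.
Joint ranges: [-144.91, 144.91], [-17.63, 115.5], [-89.93, 88.59], [15.96, 139.68], [-74.01, 254.01], [8.47, 105.57], [-167.45, 167.45]. Speed limits (degrees/s): [147.25, 147.25, 180, 180, 180, 180, 180].

INTERFACE

Orientations are given as a 3x3 rotation matrix whose columns are the frame's x, y, z axes.
In Python, from cell import state, snapshot, get_calibration, job gives the robot as it stands.
- The arm moves only by the tool step_arm, never from a script. Its argument "commands" is a list of rows, each an object of numbers: "tx", "ty", "tz": the shift along the tool's x, y, z normalised to -1 to 1, where 1 is 1 m; "roll": the turn about the tool's z normalised to -1 to 1, where 1 is 0.08 rad. A call has 1 to 8 rows; each row shifts and turns the commanded pose from where the row before left it, along the tool's axes as they then stand; what a row does not reach is not made up. A row lasts 1/10 s, in which the tool goes at most 50 mm and 8.59 degrees, less where a joint would pass 70% of its speed; a pose out of reach is approached as far as the arm can. A call with a number of a shift or a turn outside -1 to 1 is refused whole. A call with a gripper value outside its range is refused whole. "jaw" is the opening in per cent of the stroke, from 0 (shut) to 100 (fully open), set as the call begins (left out, the last holds). The fingers move at their own pace and stop on an object; "squeeze" is the grip in N (left out, the last holds). Time passes only in rows, so rows that do not move let the fingers close. It gives the time, the measured TCP pose, the force, the opening and the grip force at its end, in the units of the state.
- state(): the state, without advancing time (a new reading comes with each control period).
- snapshot(name): name is "scene" or "top" or "wrist"; returns the picture (400x640x3 uint8, blue, green, red); there is no depth.
- get_calibration(name): a dict with "vfov" (degrees; the focal length in pixels is half the picture's height over the tangent of half this angle, whatever the lens; pixels are square), "cx", "cy" (the principal point, pixels), "k1" (the pictures are not rectified: a ray, as slopes to the right and down, at radius r is drawn at 1 + k1 r^2 times it, then the intrinsics apply), "rvec" (rotation vector, rad) and "tvec" (3), from world to camera coordinates, as OpenCV has them. Camera axes: x right, y down, z forward; pixel columns grow to the right and rows downward; lengths in m; the calibration is good to about 2 mm. A picture is of the moment at which its call begins: read the wrist's pose just before it. get_calibration takes no time and is no camera call; for the wrist camera it gives the pose at the moment of the call.
- job.sign_off(): hands the job in; it is judged then, once.
The state is a dict: "clock": time; "joints": joint angles; "dq": joint speeds; "joint_efforts": joint torques, N m; "tcp_pos": TCP position; "orientation": TCP orientation; "ft_force": force on the tool from outside, world axes, zero at the start; "moment": the same for the moment, N m; "opening": opening from 0.0 (shut) to 1.0 (fully open); "gripper_force": force on a finger pad.
Only numpy, scipy, OpenCV 4.12 (cv2) and the standard library are available. Lean on these libraries where they do the work, as an engineer would, in place of code of your own. Each camera call takes 0.05 s, during which the arm holds its last target. There are 200 camera calls.

## Working session

There is one attempt and no reset: what is moved stays moved. The work goes in short steps, Python scripts to look and compute and a tool call to move; the robot and the scene stay as the last step left them, time stands still between calls to the robot, and variables do not carry over. Pictures are saved under pics/ and viewed, at most 10 in all, crops included, and the job is handed in when it is done.

Besides the shell and the picture viewer there is one more tool, called after "Request:" by a JSON object that holds its "fn" and its "kwargs", one argument or row to a line. step_arm: Moves the arm, as the interface text tells. Its arguments: {"type":"object","properties":{"commands":{"type":"array","items":{"type":"object","properties":{"tx":{"type":"number"},"ty":{"type":"number"},"tz":{"type":"number"},"roll":{"type":"number"}}}},"jaw":{"type":"number"},"squeeze":{"type":"number"}},"required":["commands"]}

```bash
ls; mkdir -p pics; cat > h.py <<'E'
import numpy as np, cv2
from cell import state, snapshot, get_calibration, job
def cal(n):
    c=get_calibration(n); f=200/np.tan(np.radians(c['vfov'])/2)
    R=cv2.Rodrigues(np.array(c['rvec'],float))[0]; t=np.array(c['tvec'],float).ravel()
    return f,c['cx'],c['cy'],c['k1'],R,t
def ray(c,uv):
    f,cx,cy,k,R,t=c; uv=np.atleast_2d(np.array(uv,float))
    d=(uv-[cx,cy])/f; s=d.copy()
    for _ in range(20): s=d/(1+k*(s**2).sum(1,keepdims=True))
    v=np.c_[s,np.ones(len(s))]@R
    return -R.T@t, v
def on(c,uv,z):
    o,v=ray(c,uv); return (o+v*((z-o[2])/v[:,2:3]))[:,:2]
def proj(c,P):
    f,cx,cy,k,R,t=c; q=np.atleast_2d(P)@R.T+t; s=q[:,:2]/q[:,2:]
    return s*(1+k*(s**2).sum(1,keepdims=True))*f+[cx,cy]
E
python3 - <<'E'
from h import *
a=snapshot('top'); b=snapshot('scene')
cv2.imwrite('pics/top0.png',a); cv2.imwrite('pics/scene0.png',b)
for n in('top','scene'):
    c=get_calibration(n);print(c); print(ray(cal(n),[320,200]))
E
```

```text
pics
{'vfov': 55.077222995325585, 'cx': 323.5895316262971, 'cy': 204.12433972182484, 'k1': -0.03080027427779957, 'rvec': array([ 2.17555856, -2.17339229,  0.12437166]), 'tvec': array([0.04190625, 0.55590991, 1.03641991])}
(array([0.44709274, 0.05510062, 1.08721211]), array([[ 0.11286373, -0.00249814, -0.99370958]]))
{'vfov': 45.84311591565931, 'cx': 319.28792106976425, 'cy': 204.543186285402, 'k1': 0.014610320218706509, 'rvec': array([ 1.00946526, -2.48805416,  0.99904339]), 'tvec': array([0.41859986, 0.32388762, 1.29314612])}
(array([-0.15425359,  0.7673695 ,  1.15745661]), array([[ 0.48210942, -0.50394298, -0.71673322]]))
```

View pics/top0.png

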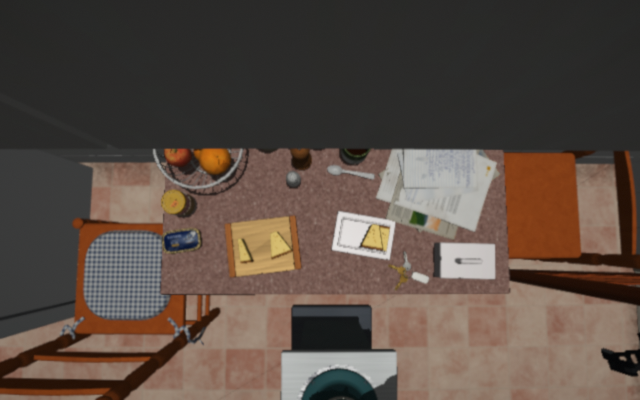

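View pics/scene0.png

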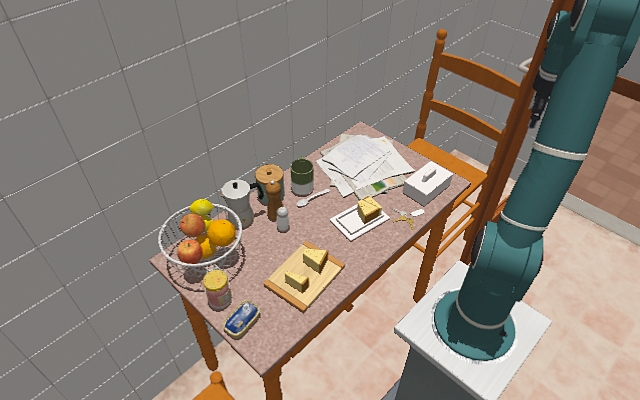

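The top view (up = +x, left = +y) shows the board around (263,246) with the half wedge at (245,251) and the whole at (281,245). The dish is at (364,235) with two pieces at its right end, and the cover is at (467,261). I'll get rough positions, then take close looks with the wrist camera.

```bash
python3 - <<'E'
from h import *
a=cv2.imread('pics/top0.png'); c=cal('top')
for n,p,z in[('board',(263,246),.016),('half',(245,251),.058),('whole',(281,245),.058),('dish',(364,235),.01),('cover',(467,261),.055),('dpieces',(376,237),.05)]:
    print(n,on(c,p,z).round(3))
print(state()['orientation'], state()['tcp_pos'])
cw=get_calibration('wrist'); print(cw); C=cal('wrist'); o,v=ray(C,[C[1],C[2]]); print(o,v)
hsv=cv2.cvtColor(a,cv2.COLOR_BGR2HSV)
img=a[205:295,225:505]; cv2.imwrite('pics/topz.png',cv2.resize(img,None,fx=2.85,fy=2.85,interpolation=cv2.INTER_CUBIC))
w=snapshot('wrist'); cv2.imwrite('pics/w0.png',w)
E
```

```text
board [[0.44 0.21]]
half [[0.427 0.252]]
whole [[0.443 0.156]]
dish [[ 0.471 -0.071]]
cover [[ 0.4   -0.343]]
dpieces [[ 0.465 -0.099]]
[[ 9.38415351e-01  3.45508616e-01 -6.51714892e-04]
 [ 3.45509215e-01 -9.38414200e-01  1.47346220e-03]
 [-1.02484625e-04 -1.60789305e-03 -9.99998702e-01]] [ 0.22440376 -0.6095365   0.2554196 ]
{'vfov': 62.19279334112284, 'cx': 320.5736642779958, 'cy': 198.7077904849592, 'k1': -0.052867503314018405, 'rvec': array([-2.34194985,  1.63373228,  0.2773441 ]), 'tvec': array([-0.64937573, -0.04310399,  0.3807972 ])}
[ 0.30325631 -0.58099957  0.37286515] [[-0.30827001 -0.111768   -0.94471028]]
```

View pics/topz.png

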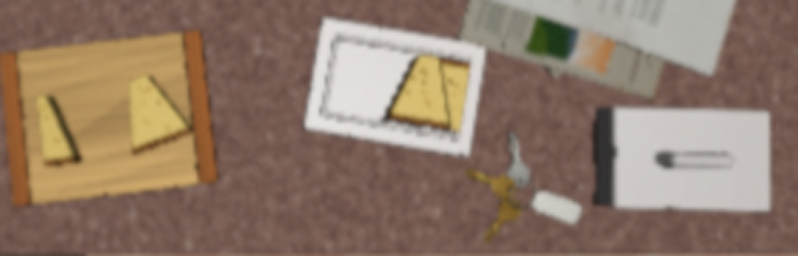

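The zoom confirms that the dish is turned about -9° with half_a at its -y end. On the board both tips point to about +x, and half_b's straight side is to the left (+y). The keys lie between dish and cover, and the cover's long side runs along about world y. I'll add a helper that splits a move into rows, then fly over the cover.

```bash
cat >> h.py <<'E'
def yawof(R): return np.degrees(np.arctan2(R[1,0],R[0,0]))
def plan(wps,vmax=.048,start=None):
    """wps: list of (x,y,z,yaw); prints rows tx,ty,tz,roll (shift first, along the axes before the turn)"""
    if start is None:
        s=state(); p=np.array(s['tcp_pos']); y=yawof(np.array(s['orientation']))
    else: p=np.array(start[:3]); y=start[3]
    for w in wps:
        d=np.array(w[:3])-p; dy=w[3]-y; n=int(max(np.ceil(np.linalg.norm(d)/vmax),np.ceil(abs(dy)/4.58-.01),1))
        print('->',w,n)
        out=[]
        for i in range(n):
            a=np.radians(y+dy*i/n); e=d/n
            out.append((round(e[0]*np.cos(a)+e[1]*np.sin(a),4),round(e[0]*np.sin(a)-e[1]*np.cos(a),4),round(-e[2],4),round(-np.radians(dy/n)/.08,3)))
        print(out[0] if abs(dy)<.3 else '\n'.join(map(str,out)))
        p=np.array(w[:3]); y=w[3]
E
python3 - <<'E'
from h import *
plan([(.40,-.36,.27,85)])
E
```

```text
-> (0.4, -0.36, 0.27, 85) 15
(np.float64(0.0167), np.float64(-0.0116), np.float64(-0.001), np.float64(-0.942))
(np.float64(0.0176), np.float64(-0.0103), np.float64(-0.001), np.float64(-0.942))
(np.float64(0.0183), np.float64(-0.0089), np.float64(-0.001), np.float64(-0.942))
(np.float64(0.0189), np.float64(-0.0075), np.float64(-0.001), np.float64(-0.942))
(np.float64(0.0194), np.float64(-0.0061), np.float64(-0.001), np.float64(-0.942))
(np.float64(0.0198), np.float64(-0.0046), np.float64(-0.001), np.float64(-0.942))
(np.float64(0.0201), np.float64(-0.0031), np.float64(-0.001), np.float64(-0.942))
(np.float64(0.0203), np.float64(-0.0016), np.float64(-0.001), np.float64(-0.942))
(np.float64(0.0203), np.float64(-0.0), np.float64(-0.001), np.float64(-0.942))
(np.float64(0.0203), np.float64(0.0015), np.float64(-0.001), np.float64(-0.942))
(np.float64(0.0201), np.float64(0.003), np.float64(-0.001), np.float64(-0.942))
(np.float64(0.0198), np.float64(0.0045), np.float64(-0.001), np.float64(-0.942))
(np.float64(0.0194), np.float64(0.006), np.float64(-0.001), np.float64(-0.942))
(np.float64(0.0189), np.float64(0.0075), np.float64(-0.001), np.float64(-0.942))
(np.float64(0.0183), np.float64(0.0089), np.float64(-0.001), np.float64(-0.942))
```

Request:
{"fn": "step_arm", "kwargs": {
  "commands": [
    {"tx":0.017,"ty":-0.012,"tz":-0.001,"roll":-0.94},
    {"tx":0.0175,"ty":-0.01,"tz":-0.001,"roll":-0.94},
    {"tx":0.018,"ty":-0.009,"tz":-0.001,"roll":-0.94},
    {"tx":0.019,"ty":-0.0075,"tz":-0.001,"roll":-0.94},
    {"tx":0.0195,"ty":-0.006,"tz":-0.001,"roll":-0.94},
    {"tx":0.02,"ty":-0.0045,"tz":-0.001,"roll":-0.94},
    {"tx":0.02,"ty":-0.003,"tz":-0.001,"roll":-0.94},
    {"tx":0.02,"ty":-0.0015,"tz":-0.001,"roll":-0.94}
  ],
  "jaw": 100
}}

```text
clock: 0.95
tcp_pos: [0.3188, -0.4762, 0.2641]
orientation: [[0.576, 0.818, -0.0], [0.818, -0.576, 0.0], [0.0, -0.0, -1.0]]
ft_force: [-0.0, -0.1, 0.4]
opening: 0.999
gripper_force: 0.0
```

Request:
{"fn": "step_arm", "kwargs": {
  "commands": [
    {"tx":0.02,"tz":-0.001,"roll":-0.94},
    {"tx":0.02,"ty":0.0015,"tz":-0.001,"roll":-0.94},
    {"tx":0.02,"ty":0.003,"tz":-0.001,"roll":-0.94},
    {"tx":0.02,"ty":0.0045,"tz":-0.001,"roll":-0.94},
    {"tx":0.0195,"ty":0.006,"tz":-0.001,"roll":-0.94},
    {"tx":0.019,"ty":0.0075,"tz":-0.001,"roll":-0.94},
    {"tx":0.018,"ty":0.009,"tz":-0.001,"roll":-0.94},
    {"tx":0}
  ]
}}

```text
$.commands[0]: bad value
```

```bash
python3 - <<'E'
from h import *
import pickle
s=state(); c=cal('wrist'); w=snapshot('wrist'); cv2.imwrite('pics/w_cover.png',w); pickle.dump(c,open('c_cover.pkl','wb'))
print(s['clock'],np.array(s['tcp_pos']).round(4),yawof(s['orientation']),np.round(s['joints'],1))
plan([(.46,-.08,.27,81),(.44,.20,.25,100)])
E
```

```text
0.95 [ 0.3188 -0.4762  0.2641] 54.8577290078071 [ 61.6  19.6 -10.9 101.9   4.2  59.   14. ]
-> (0.46, -0.08, 0.27, 81) 9
(np.float64(0.0447), np.float64(-0.0122), np.float64(-0.0006), np.float64(-0.623))
(np.float64(0.0452), np.float64(-0.01), np.float64(-0.0006), np.float64(-0.623))
(np.float64(0.0457), np.float64(-0.0077), np.float64(-0.0006), np.float64(-0.623))
(np.float64(0.046), np.float64(-0.0054), np.float64(-0.0006), np.float64(-0.623))
(np.float64(0.0462), np.float64(-0.0031), np.float64(-0.0006), np.float64(-0.623))
(np.float64(0.0463), np.float64(-0.0008), np.float64(-0.0006), np.float64(-0.623))
(np.float64(0.0463), np.float64(0.0015), np.float64(-0.0006), np.float64(-0.623))
(np.float64(0.0461), np.float64(0.0038), np.float64(-0.0006), np.float64(-0.623))
(np.float64(0.0459), np.float64(0.0061), np.float64(-0.0006), np.float64(-0.623))
-> (0.44, 0.2, 0.25, 100) 6
(np.float64(0.0456), np.float64(-0.0106), np.float64(0.0033), np.float64(-0.691))
(np.float64(0.0461), np.float64(-0.0081), np.float64(0.0033), np.float64(-0.691))
(np.float64(0.0465), np.float64(-0.0055), np.float64(0.0033), np.float64(-0.691))
(np.float64(0.0467), np.float64(-0.0029), np.float64(0.0033), np.float64(-0.691))
(np.float64(0.0468), np.float64(-0.0003), np.float64(0.0033), np.float64(-0.691))
(np.float64(0.0467), np.float64(0.0022), np.float64(0.0033), np.float64(-0.691))
```

View pics/w_cover.png

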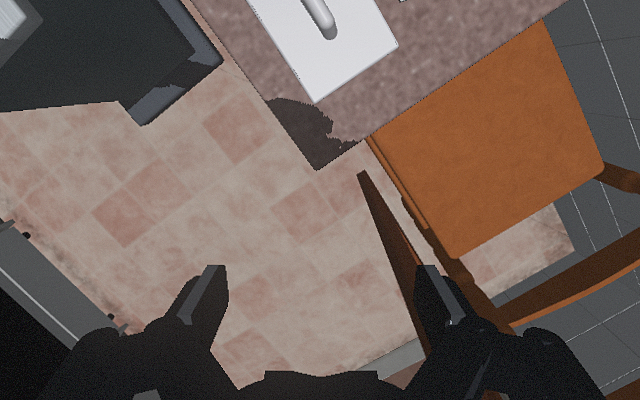

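This view is short of the cover: its near end is at (315,100) and the handle at (320,15). The second call was refused because its rows left out some keys. I'll continue with every key given.

Request:
{"fn": "step_arm", "kwargs": {
  "commands": [
    {"tx":0.02,"ty":0,"tz":-0.001,"roll":-0.94},
    {"tx":0.02,"ty":0.0015,"tz":-0.001,"roll":-0.94},
    {"tx":0.02,"ty":0.003,"tz":-0.001,"roll":-0.94},
    {"tx":0.02,"ty":0.0045,"tz":-0.001,"roll":-0.94},
    {"tx":0.0195,"ty":0.006,"tz":-0.001,"roll":-0.94},
    {"tx":0.019,"ty":0.0075,"tz":-0.001,"roll":-0.94},
    {"tx":0.018,"ty":0.009,"tz":0,"roll":-0.6},
    {"tx":0,"ty":0,"tz":0,"roll":0}
  ]
}}

```text
clock: 1.8
tcp_pos: [0.4023, -0.3589, 0.2703]
orientation: [[0.113, 0.994, 0.001], [0.994, -0.113, 0.001], [0.001, 0.001, -1.0]]
ft_force: [0.3, -0.3, -0.3]
opening: 0.997
gripper_force: 0.0
```

```bash
cat >> h.py <<'E'
import pickle
def look(name):
    s=state(); c=cal('wrist'); w=snapshot('wrist'); cv2.imwrite(f'pics/{name}.png',w); pickle.dump(c,open(f'{name}.pkl','wb'))
    print('t',round(s['clock'],2),np.array(s['tcp_pos']).round(4),'yaw',round(yawof(s['orientation']),2),'op',round(s['opening'],3))
    return c,w
E
python3 - <<'E'
from h import *
look('wc'); plan([(.46,-.08,.27,81)])
E
```

```text
t 1.8 [ 0.4023 -0.3589  0.2703] yaw 83.54 op 0.997
-> (0.46, -0.08, 0.27, 81) 6
(np.float64(0.0476), np.float64(0.0043), np.float64(0.0), np.float64(0.086))
(np.float64(0.0476), np.float64(0.004), np.float64(0.0), np.float64(0.086))
(np.float64(0.0476), np.float64(0.0037), np.float64(0.0), np.float64(0.086))
(np.float64(0.0477), np.float64(0.0034), np.float64(0.0), np.float64(0.086))
(np.float64(0.0477), np.float64(0.003), np.float64(0.0), np.float64(0.086))
(np.float64(0.0477), np.float64(0.0027), np.float64(0.0), np.float64(0.086))
```

Request:
{"fn": "step_arm", "kwargs": {
  "commands": [
    {"tx":0.0475,"ty":0.004,"tz":0,"roll":0.09},
    {"tx":0.0475,"ty":0.004,"tz":0,"roll":0.09},
    {"tx":0.0475,"ty":0.004,"tz":0,"roll":0.09},
    {"tx":0.0475,"ty":0.003,"tz":0,"roll":0.09},
    {"tx":0.0475,"ty":0.003,"tz":0,"roll":0.09},
    {"tx":0.0475,"ty":0.003,"tz":0,"roll":0.09},
    {"tx":0,"ty":0,"tz":0,"roll":0}
  ]
}}

```text
clock: 2.55
tcp_pos: [0.4607, -0.0765, 0.2707]
orientation: [[0.152, 0.988, 0.002], [0.988, -0.152, 0.002], [0.002, 0.001, -1.0]]
ft_force: [0.1, -0.6, -0.1]
opening: 0.997
gripper_force: 0.0
```

```bash
python3 - <<'E'
from h import *
look('wd'); plan([(.44,.20,.25,100)])
E
```

```text
t 2.55 [ 0.4607 -0.0765  0.2707] yaw 81.24 op 0.997
-> (0.44, 0.2, 0.25, 100) 6
(np.float64(0.0456), np.float64(-0.0106), np.float64(0.0034), np.float64(-0.69))
(np.float64(0.0461), np.float64(-0.0081), np.float64(0.0034), np.float64(-0.69))
(np.float64(0.0465), np.float64(-0.0055), np.float64(0.0034), np.float64(-0.69))
(np.float64(0.0467), np.float64(-0.0029), np.float64(0.0034), np.float64(-0.69))
(np.float64(0.0468), np.float64(-0.0004), np.float64(0.0034), np.float64(-0.69))
(np.float64(0.0467), np.float64(0.0022), np.float64(0.0034), np.float64(-0.69))
```

Request:
{"fn": "step_arm", "kwargs": {
  "commands": [
    {"tx":0.0455,"ty":-0.0105,"tz":0.003,"roll":-0.69},
    {"tx":0.046,"ty":-0.008,"tz":0.003,"roll":-0.69},
    {"tx":0.0465,"ty":-0.0055,"tz":0.003,"roll":-0.69},
    {"tx":0.0465,"ty":-0.003,"tz":0.003,"roll":-0.69},
    {"tx":0.047,"ty":0,"tz":0.003,"roll":-0.69},
    {"tx":0.0465,"ty":0.002,"tz":0.003,"roll":-0.69},
    {"tx":0,"ty":0,"tz":0,"roll":0}
  ]
}}

```text
clock: 3.3
tcp_pos: [0.4403, 0.2023, 0.2523]
orientation: [[-0.177, 0.984, -0.0], [0.984, 0.177, 0.003], [0.003, 0.0, -1.0]]
ft_force: [-0.4, 0.1, -0.5]
opening: 0.999
gripper_force: 0.0
```

```bash
python3 - <<'E'
from h import *
look('wb')
A,B,C=[cv2.imread(f'pics/{n}.png') for n in('wc','wd','wb')]
m=np.vstack([np.hstack([A[:300,120:520],B[:300,120:520]]),np.hstack([C[:300,120:520],0*C[:300,120:520]])])
cv2.imwrite('pics/mont.png',m)
E
```

```text
t 3.3 [0.4403 0.2023 0.2523] yaw 100.17 op 0.999
```

View pics/mont.png

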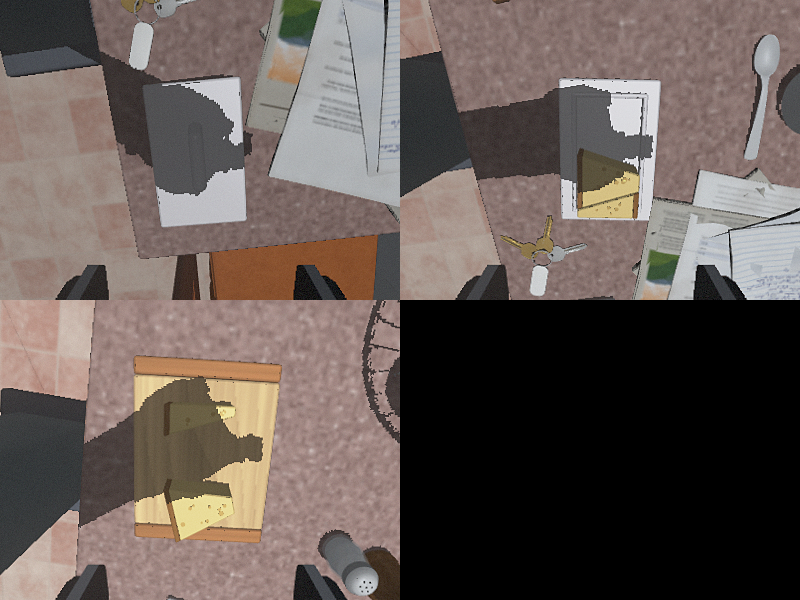

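The wrist views (right = +x, up = +y) show the cover with its handle at montage (196,150), the dish at (610,150) and the board pieces lower left. The arm's shadow lies across them. I'll zoom with a gamma lift to read the corners.

```bash
python3 - <<'E'
from h import *
g=lambda a:(255*(a/255.)**.6).astype('uint8')
B,C=[g(cv2.imread(f'pics/{n}.png')) for n in('wd','wb')]
z=lambda a,x,y:cv2.resize(a[y:y+150,x:x+100],(400,600),interpolation=cv2.INTER_CUBIC)
cv2.imwrite('pics/mont2.png',np.hstack([z(B,280,75),z(C,275,95)]))
E
```

```text
(no output)
```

View pics/mont2.png

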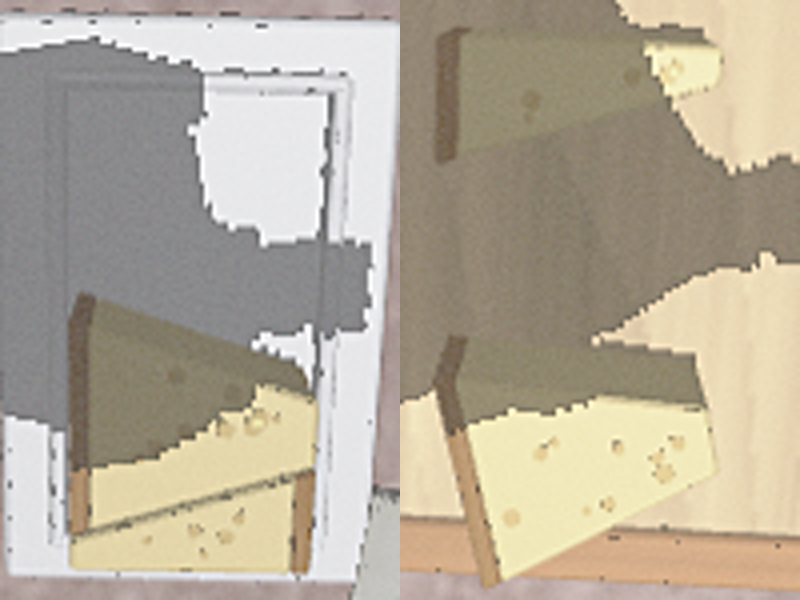

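The crops show the following:
- **Dish (left crop):** whole_a has its rind at the left and its tip corners at (316,403) and (314,470). Half_a is below it. The outer corners of the curb's +y end are at (48,80) and (352,80).
- **Board (right crop):** whole_b's top corners are (440,380), (485,587), (716,468) and (706,408). Half_b's are (440,35), (437,162), (715,92) and (720,47).

```bash
cat >> h.py <<'E'
def fit(model,pts):
    m=np.array(model,float); p=np.array(pts,float); a=m-m.mean(0); b=p-p.mean(0)
    th=np.arctan2((a[:,0]*b[:,1]-a[:,1]*b[:,0]).sum(),(a*b).sum())
    R=np.array([[np.cos(th),-np.sin(th)],[np.sin(th),np.cos(th)]]); t=p.mean(0)-R@m.mean(0)
    return t,np.degrees(th),((m@R.T+t-p)*1000).round(1)
W=[(-.033,.030),(-.033,-.030),(.033,-.009),(.033,.009)]
H=[(-.033,.00975),(-.033,-.02025),(.033,.00075),(.033,.00975)]
E
python3 - <<'E'
from h import *
np.set_printoptions(suppress=True,precision=4)
cb=pickle.load(open('wb.pkl','rb')); cd=pickle.load(open('wd.pkl','rb')); cc=pickle.load(open('wc.pkl','rb'))
q=lambda L,ox,oy:[(ox+x/4,oy+y/4) for x,y in L]
wb=on(cb,q([(40,380),(85,587),(316,468),(306,408)],275,95),.058); print('whole_b',wb,*fit(W,wb))
hb=on(cb,q([(40,35),(37,162),(315,92),(320,47)],275,95),.058); print('half_b',hb,*fit(H,hb))
wa=on(cd,q([(71,325),(72,535),(314,470),(316,403)],280,75),.052); print('whole_a',wa,*fit(W,wa))
D=on(cd,q([(398,22),(10,572),(350,580),(2,15)],280,75),.01); print('dish',D,*fit([(.056,.083),(-.056,-.083),(.056,-.083),(-.056,.083)],D))
C=on(cd,q([(352,80),(48,78)],280,75),.02); print('curb +y',C,C.mean(0))
E
```

```text
whole_b [[0.4076 0.182 ]
 [0.4271 0.128 ]
 [0.4795 0.1712]
 [0.4737 0.1864]] [0.447  0.1669] 21.299330683667648 [[-2.3  0.9]
 [-0.  -1.1]
 [ 1.5 -0.7]
 [ 0.8  0.9]]
half_b [[0.3958 0.2634]
 [0.3992 0.2348]
 [0.46   0.262 ]
 [0.459  0.272 ]] [0.4285 0.258 ] 7.036651089210038 [[-1.2  0.3]
 [-1.  -0.9]
 [ 1.2  0.9]
 [ 1.  -0.3]]
whole_a [[ 0.4394 -0.0591]
 [ 0.4296 -0.116 ]
 [ 0.4966 -0.1076]
 [ 0.4993 -0.0893]] [ 0.4662 -0.093 ] -9.751662658384642 [[-0.6  1.2]
 [-1.  -1. ]
 [ 0.6  0.2]
 [ 1.  -0.4]]
dish [[ 0.5372  0.0014]
 [ 0.4032 -0.1403]
 [ 0.5065 -0.1591]
 [ 0.4316  0.0195]] [ 0.4696 -0.0696] -10.310240347432703 [[ 2.4  0.6]
 [-3.5 -0.9]
 [ 3.4 -2.2]
 [-2.2  2.6]]
curb +y [[ 0.5218 -0.0113]
 [ 0.4418  0.0015]] [ 0.4818 -0.0049]
```

Estimated poses are whole_b (0.447, 0.167, 21°), half_b (0.4285, 0.258, 7°), whole_a (0.466, -0.093, -9.7°) and a dish yaw of about -9.6°. Joint 7 can't turn whole_b the full way in one grip. I'll grip it lengthwise, turn it about -100° on the board, then regrasp it from the other side.

```bash
python3 - <<'E'
from h import *
plan([(.447,.167,.11,111.3),(.447,.167,.052,111.3)])
E
```

```text
-> (0.447, 0.167, 0.11, 111.3) 4
(np.float64(-0.0081), np.float64(0.0001), np.float64(0.0355), np.float64(-0.621))
(np.float64(-0.0081), np.float64(-0.0003), np.float64(0.0355), np.float64(-0.621))
(np.float64(-0.0081), np.float64(-0.0007), np.float64(0.0355), np.float64(-0.621))
(np.float64(-0.008), np.float64(-0.0011), np.float64(0.0355), np.float64(-0.621))
-> (0.447, 0.167, 0.052, 111.3) 2
(np.float64(0.0), np.float64(0.0), np.float64(0.029), np.float64(-0.0))
```

Request:
{"fn": "step_arm", "kwargs": {
  "commands": [
    {"tx":-0.009,"ty":0,"tz":0.0355,"roll":-0.62},
    {"tx":-0.008,"ty":0,"tz":0.0355,"roll":-0.62},
    {"tx":-0.008,"ty":-0.001,"tz":0.0355,"roll":-0.62},
    {"tx":-0.008,"ty":-0.001,"tz":0.0355,"roll":-0.62},
    {"tx":0,"ty":0,"tz":0.02,"roll":0},
    {"tx":0,"ty":0,"tz":0.02,"roll":0},
    {"tx":0,"ty":0,"tz":0.018,"roll":0},
    {"tx":0,"ty":0,"tz":0,"roll":0}
  ]
}}

```text
clock: 4.15
tcp_pos: [0.4464, 0.1614, 0.0501]
orientation: [[-0.356, 0.934, -0.004], [0.934, 0.356, -0.004], [-0.002, -0.005, -1.0]]
ft_force: [-0.8, -1.4, -0.0]
opening: 1.004
gripper_force: 0.0
```

Request:
{"fn": "step_arm", "kwargs": {
  "commands": [
    {"tx":0,"ty":0,"tz":0,"roll":0},
    {"tx":0,"ty":0,"tz":0,"roll":0},
    {"tx":0,"ty":0,"tz":0,"roll":0},
    {"tx":0,"ty":0,"tz":0,"roll":0}
  ],
  "jaw": 0,
  "squeeze": 30
}}

```text
clock: 4.55
tcp_pos: [0.4476, 0.1649, 0.053]
orientation: [[-0.36, 0.933, 0.002], [0.933, 0.36, -0.0], [-0.001, 0.001, -1.0]]
ft_force: [-0.6, -0.8, 2.9]
opening: 0.762
gripper_force: 34.2
```

Request:
{"fn": "step_arm", "kwargs": {
  "commands": [
    {"tx":0,"ty":0,"tz":-0.01,"roll":0},
    {"tx":0,"ty":0,"tz":-0.01,"roll":1},
    {"tx":0,"ty":0,"tz":0,"roll":1},
    {"tx":0,"ty":0,"tz":0,"roll":1},
    {"tx":0,"ty":0,"tz":0,"roll":1},
    {"tx":0,"ty":0,"tz":0,"roll":1},
    {"tx":0,"ty":0,"tz":0,"roll":1},
    {"tx":0,"ty":0,"tz":0,"roll":1}
  ]
}}

```text
clock: 5.35
tcp_pos: [0.447, 0.1654, 0.073]
orientation: [[0.193, 0.981, 0.001], [0.981, -0.193, 0.0], [0.001, 0.0, -1.0]]
ft_force: [-0.9, 0.1, -0.6]
opening: 0.766
gripper_force: 33.7
```

Request:
{"fn": "step_arm", "kwargs": {
  "commands": [
    {"tx":0,"ty":0,"tz":0,"roll":1},
    {"tx":0,"ty":0,"tz":0,"roll":1},
    {"tx":0,"ty":0,"tz":0,"roll":1},
    {"tx":0,"ty":0,"tz":0,"roll":1},
    {"tx":0,"ty":0,"tz":0,"roll":1},
    {"tx":0,"ty":0,"tz":0,"roll":1},
    {"tx":0,"ty":0,"tz":0,"roll":1},
    {"tx":0,"ty":0,"tz":0,"roll":1}
  ]
}}

```text
clock: 6.15
tcp_pos: [0.4469, 0.1656, 0.073]
orientation: [[0.74, 0.672, 0.0], [0.672, -0.74, 0.001], [0.001, -0.0, -1.0]]
ft_force: [0.1, 0.5, -1.2]
opening: 0.767
gripper_force: 33.7
```

Request:
{"fn": "step_arm", "kwargs": {
  "commands": [
    {"tx":0,"ty":0,"tz":0,"roll":1},
    {"tx":0,"ty":0,"tz":0,"roll":1},
    {"tx":0,"ty":0,"tz":0,"roll":1},
    {"tx":0,"ty":0,"tz":0,"roll":1},
    {"tx":0,"ty":0,"tz":0,"roll":1},
    {"tx":0,"ty":0,"tz":0,"roll":1},
    {"tx":0,"ty":0,"tz":0,"roll":1},
    {"tx":0,"ty":0,"tz":0.01,"roll":0}
  ]
}}

```text
clock: 6.95
tcp_pos: [0.4479, 0.166, 0.0635]
orientation: [[0.984, 0.179, 0.003], [0.179, -0.984, 0.002], [0.003, -0.001, -1.0]]
ft_force: [0.4, -0.7, -0.1]
opening: 0.761
gripper_force: 33.8
```

Request:
{"fn": "step_arm", "kwargs": {
  "commands": [
    {"tx":0,"ty":0,"tz":0.006,"roll":0},
    {"tx":0,"ty":0,"tz":0.003,"roll":0},
    {"tx":0,"ty":0,"tz":0,"roll":0}
  ]
}}

```text
clock: 7.25
tcp_pos: [0.4466, 0.1653, 0.053]
orientation: [[0.984, 0.18, -0.001], [0.18, -0.984, -0.0], [-0.001, -0.0, -1.0]]
ft_force: [-0.7, 0.4, 0.5]
opening: 0.768
gripper_force: 33.9
```

Request:
{"fn": "step_arm", "kwargs": {
  "commands": [
    {"tx":0,"ty":0,"tz":0,"roll":0},
    {"tx":0,"ty":0,"tz":0,"roll":0},
    {"tx":0,"ty":0,"tz":-0.02,"roll":0},
    {"tx":0,"ty":0,"tz":-0.035,"roll":0},
    {"tx":0,"ty":0,"tz":-0.02,"roll":-1},
    {"tx":0,"ty":0,"tz":0,"roll":-1},
    {"tx":0,"ty":0,"tz":0,"roll":-1},
    {"tx":0,"ty":0,"tz":0,"roll":-1}
  ],
  "jaw": 100
}}

```text
clock: 8.05
tcp_pos: [0.447, 0.1652, 0.1286]
orientation: [[0.876, 0.482, 0.001], [0.482, -0.876, 0.0], [0.001, 0.0, -1.0]]
ft_force: [-0.4, -0.3, -0.7]
opening: 1.003
gripper_force: 0.0
```

Request:
{"fn": "step_arm", "kwargs": {
  "commands": [
    {"tx":0,"ty":0,"tz":0,"roll":-1},
    {"tx":0,"ty":0,"tz":0,"roll":-1},
    {"tx":0,"ty":0,"tz":0,"roll":-1},
    {"tx":0,"ty":0,"tz":0,"roll":-1},
    {"tx":0,"ty":0,"tz":0,"roll":-1},
    {"tx":0,"ty":0,"tz":0,"roll":-1},
    {"tx":0,"ty":0,"tz":0,"roll":-1},
    {"tx":0,"ty":0,"tz":0,"roll":-1}
  ]
}}

```text
clock: 8.85
tcp_pos: [0.4468, 0.1651, 0.1282]
orientation: [[0.414, 0.91, -0.0], [0.91, -0.414, 0.0], [-0.0, -0.0, -1.0]]
ft_force: [-0.1, 0.3, 0.1]
opening: 0.999
gripper_force: 0.0
```

Request:
{"fn": "step_arm", "kwargs": {
  "commands": [
    {"tx":0,"ty":0,"tz":0,"roll":-1},
    {"tx":0,"ty":0,"tz":0,"roll":-1},
    {"tx":0,"ty":0,"tz":0,"roll":-1},
    {"tx":0,"ty":0,"tz":0,"roll":-1},
    {"tx":0,"ty":0,"tz":0,"roll":-1},
    {"tx":0,"ty":0,"tz":0,"roll":-1},
    {"tx":0,"ty":0,"tz":0,"roll":-1},
    {"tx":0,"ty":0,"tz":0,"roll":-1}
  ]
}}

```text
clock: 9.65
tcp_pos: [0.4469, 0.1651, 0.1282]
orientation: [[-0.211, 0.977, -0.0], [0.977, 0.211, -0.0], [0.0, -0.0, -1.0]]
ft_force: [0.2, 0.0, 0.3]
opening: 1.001
gripper_force: 0.0
```

Request:
{"fn": "step_arm", "kwargs": {
  "commands": [
    {"tx":0,"ty":0,"tz":0,"roll":-1},
    {"tx":0,"ty":0,"tz":0,"roll":-1},
    {"tx":0,"ty":0,"tz":0,"roll":-1},
    {"tx":0,"ty":0,"tz":0,"roll":-1},
    {"tx":0,"ty":0,"tz":0,"roll":-1},
    {"tx":0,"ty":0,"tz":0,"roll":-1},
    {"tx":0,"ty":0,"tz":0,"roll":-1},
    {"tx":0,"ty":0,"tz":0,"roll":-1}
  ]
}}

```text
clock: 10.45
tcp_pos: [0.4469, 0.1651, 0.1282]
orientation: [[-0.753, 0.658, -0.0], [0.658, 0.753, 0.0], [0.0, 0.0, -1.0]]
ft_force: [0.7, -0.6, 0.6]
opening: 1.001
gripper_force: 0.0
```

Request:
{"fn": "step_arm", "kwargs": {
  "commands": [
    {"tx":0,"ty":0,"tz":0,"roll":-1},
    {"tx":0,"ty":0,"tz":0,"roll":-1},
    {"tx":0,"ty":0,"tz":0,"roll":-1},
    {"tx":0,"ty":0,"tz":0,"roll":-1},
    {"tx":0,"ty":0,"tz":0,"roll":-1},
    {"tx":0,"ty":0,"tz":0,"roll":-1},
    {"tx":0,"ty":0,"tz":0,"roll":-1},
    {"tx":0,"ty":0,"tz":0,"roll":-1}
  ]
}}

```text
clock: 11.25
tcp_pos: [0.4469, 0.1651, 0.1282]
orientation: [[-0.997, 0.078, -0.0], [0.078, 0.997, -0.0], [0.0, -0.0, -1.0]]
ft_force: [-0.6, -0.0, 0.2]
opening: 1.002
gripper_force: 0.0
```

Request:
{"fn": "step_arm", "kwargs": {
  "commands": [
    {"tx":0,"ty":0,"tz":0,"roll":-1},
    {"tx":0,"ty":0,"tz":0,"roll":-1},
    {"tx":0,"ty":0,"tz":0,"roll":-1},
    {"tx":0,"ty":0,"tz":0,"roll":-0.27},
    {"tx":0,"ty":0,"tz":0,"roll":0}
  ]
}}

```text
clock: 11.75
tcp_pos: [0.4469, 0.165, 0.1281]
orientation: [[-0.984, -0.178, -0.0], [-0.178, 0.984, 0.0], [0.0, 0.0, -1.0]]
ft_force: [-0.0, 0.2, 0.4]
opening: 1.0
gripper_force: 0.0
```

```bash
python3 - <<'E'
from h import *
c,w=look('r1')
cv2.imwrite('pics/r1z.png',cv2.resize(w[60:360,120:520],(800,600),interpolation=cv2.INTER_CUBIC))
print(np.round(state()['joints'],1))
E
```

```text
t 11.75 [0.4469 0.165  0.1281] yaw -169.76 op 1.0
[ 18.2  32.4 -52.4 118.8  36.1  46.1  44. ]
```

View pics/r1z.png

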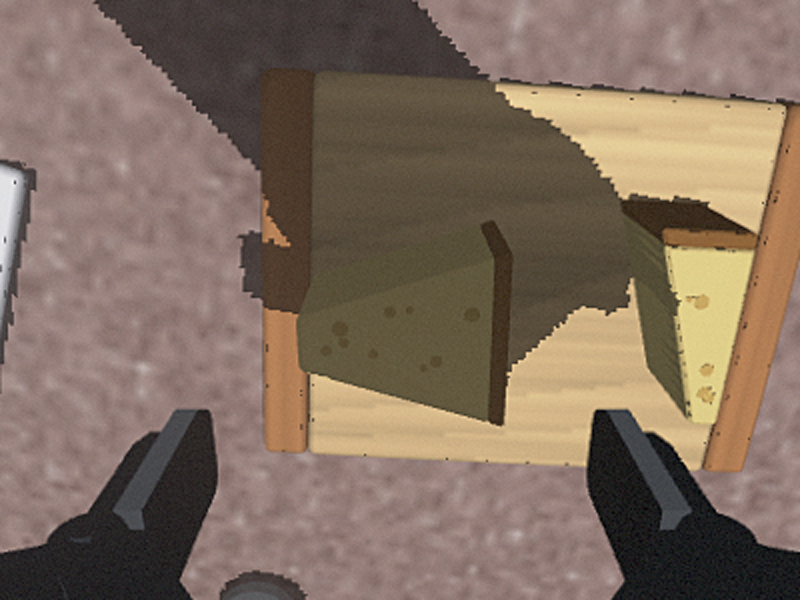

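The wedge is set down with its tip to the left. Its rind corners are (512,255) and (503,425) and its tip corners (298,318) and (302,372). Half_b is on the right with corners (758,235), (663,230), (690,420) and (715,422).

```bash
python3 - <<'E'
from h import *
np.set_printoptions(suppress=True,precision=4)
c=pickle.load(open('r1.pkl','rb'))
q=lambda L:[(120+x/2,60+y/2) for x,y in L]
f=lambda m,L:fit(m,on(c,q(L),.058))
print(*f(W,[(512,255),(503,425),(302,372),(298,318)])); print(*f(W,[(503,425),(512,255),(298,318),(302,372)]))
print(*f(H,[(758,235),(663,230),(690,420),(715,422)]))
E
```

```text
[0.4487 0.1657] -79.38057162447161 [[ 57.8  11.6]
 [-58.1 -10.1]
 [-17.8  -4.2]
 [ 18.    2.7]]
[0.4487 0.1657] -79.393351093014 [[ 0.9  1. ]
 [-1.1  0.5]
 [ 0.3 -0.6]
 [-0.1 -0.9]]
[0.4277 0.2581] 7.693417811582202 [[-1.3  0.1]
 [-1.  -0.7]
 [ 1.4  0.1]
 [ 0.9  0.5]]
```

Request:
{"fn": "step_arm", "kwargs": {
  "commands": [
    {"tx":-0.002,"ty":0,"tz":0.03,"roll":0},
    {"tx":0,"ty":0,"tz":0.025,"roll":0},
    {"tx":0,"ty":0,"tz":0.015,"roll":0},
    {"tx":0,"ty":0,"tz":0.006,"roll":0},
    {"tx":0,"ty":0,"tz":0,"roll":0}
  ]
}}

```text
clock: 12.3
tcp_pos: [0.4485, 0.1656, 0.0518]
orientation: [[-0.984, -0.179, -0.001], [-0.179, 0.984, -0.0], [0.001, -0.0, -1.0]]
ft_force: [0.4, 0.2, -0.1]
opening: 0.998
gripper_force: 0.0
```

Request:
{"fn": "step_arm", "kwargs": {
  "commands": [
    {"tx":0,"ty":0,"tz":0,"roll":0},
    {"tx":0,"ty":0,"tz":0,"roll":0},
    {"tx":0,"ty":0,"tz":0,"roll":0},
    {"tx":0,"ty":0,"tz":0,"roll":0},
    {"tx":0,"ty":0,"tz":-0.025,"roll":0},
    {"tx":0,"ty":0,"tz":-0.025,"roll":0},
    {"tx":0,"ty":0,"tz":0,"roll":0}
  ],
  "jaw": 0
}}

```text
clock: 13.0
tcp_pos: [0.4505, 0.1663, 0.1048]
orientation: [[-0.984, -0.179, 0.005], [-0.179, 0.984, 0.001], [-0.005, 0.001, -1.0]]
ft_force: [-0.1, -0.1, -0.8]
opening: 0.765
gripper_force: 34.5
```

```bash
python3 - <<'E'
from h import *
s=state(); p=s['tcp_pos']; y=yawof(s['orientation'])%360
plan([(.4735,-.045,.105,80.2)],start=(*p,y)); print(s['clock'],p,y)
E
```

```text
-> (0.4735, -0.045, 0.105, 80.2) 25
(np.float64(0.0006), np.float64(-0.0085), np.float64(-0.0), np.float64(0.961))
(np.float64(-0.0), np.float64(-0.0085), np.float64(-0.0), np.float64(0.961))
(np.float64(-0.0007), np.float64(-0.0085), np.float64(-0.0), np.float64(0.961))
(np.float64(-0.0014), np.float64(-0.0084), np.float64(-0.0), np.float64(0.961))
(np.float64(-0.002), np.float64(-0.0083), np.float64(-0.0), np.float64(0.961))
(np.float64(-0.0026), np.float64(-0.0081), np.float64(-0.0), np.float64(0.961))
(np.float64(-0.0032), np.float64(-0.0079), np.float64(-0.0), np.float64(0.961))
(np.float64(-0.0038), np.float64(-0.0076), np.float64(-0.0), np.float64(0.961))
(np.float64(-0.0044), np.float64(-0.0073), np.float64(-0.0), np.float64(0.961))
(np.float64(-0.0049), np.float64(-0.0069), np.float64(-0.0), np.float64(0.961))
(np.float64(-0.0055), np.float64(-0.0065), np.float64(-0.0), np.float64(0.961))
(np.float64(-0.0059), np.float64(-0.0061), np.float64(-0.0), np.float64(0.961))
(np.float64(-0.0064), np.float64(-0.0056), np.float64(-0.0), np.float64(0.961))
(np.float64(-0.0068), np.floa
[... 283 characters left out ...]
.961))
(np.float64(-0.008), np.float64(-0.0028), np.float64(-0.0), np.float64(0.961))
(np.float64(-0.0082), np.float64(-0.0022), np.float64(-0.0), np.float64(0.961))
(np.float64(-0.0084), np.float64(-0.0015), np.float64(-0.0), np.float64(0.961))
(np.float64(-0.0085), np.float64(-0.0009), np.float64(-0.0), np.float64(0.961))
(np.float64(-0.0085), np.float64(-0.0002), np.float64(-0.0), np.float64(0.961))
(np.float64(-0.0085), np.float64(0.0004), np.float64(-0.0), np.float64(0.961))
(np.float64(-0.0084), np.float64(0.0011), np.float64(-0.0), np.float64(0.961))
(np.float64(-0.0083), np.float64(0.0017), np.float64(-0.0), np.float64(0.961))
13.0 [0.45048702 0.1663062  0.10479461] 190.2898430708629
```

Request:
{"fn": "step_arm", "kwargs": {
  "commands": [
    {"tx":0,"ty":0,"tz":0,"roll":1},
    {"tx":0,"ty":0,"tz":0,"roll":1},
    {"tx":0,"ty":0,"tz":0,"roll":1},
    {"tx":0,"ty":0,"tz":0,"roll":1},
    {"tx":0,"ty":0,"tz":0,"roll":1},
    {"tx":0,"ty":0,"tz":0,"roll":1},
    {"tx":0,"ty":0,"tz":0,"roll":1},
    {"tx":0,"ty":0,"tz":0,"roll":1}
  ]
}}

```text
clock: 13.8
tcp_pos: [0.4485, 0.1651, 0.1017]
orientation: [[-0.894, 0.447, -0.001], [0.447, 0.894, -0.001], [0.0, -0.001, -1.0]]
ft_force: [0.2, -0.3, -1.6]
opening: 0.767
gripper_force: 34.4
```

Request:
{"fn": "step_arm", "kwargs": {
  "commands": [
    {"tx":0,"ty":0,"tz":0,"roll":1},
    {"tx":0,"ty":0,"tz":0,"roll":1},
    {"tx":0,"ty":0,"tz":0,"roll":1},
    {"tx":0,"ty":0,"tz":0,"roll":1},
    {"tx":0,"ty":0,"tz":0,"roll":1},
    {"tx":0,"ty":0,"tz":0,"roll":1},
    {"tx":0,"ty":0,"tz":0,"roll":1},
    {"tx":0,"ty":0,"tz":0,"roll":1}
  ]
}}

```text
clock: 14.6
tcp_pos: [0.4485, 0.1651, 0.1017]
orientation: [[-0.45, 0.893, -0.001], [0.893, 0.45, -0.001], [-0.0, -0.001, -1.0]]
ft_force: [0.1, 0.3, -1.0]
opening: 0.765
gripper_force: 34.4
```

Request:
{"fn": "step_arm", "kwargs": {
  "commands": [
    {"tx":0,"ty":0,"tz":0,"roll":1},
    {"tx":0,"ty":0,"tz":0,"roll":1},
    {"tx":0,"ty":0,"tz":0,"roll":1},
    {"tx":0,"ty":0,"tz":0,"roll":1},
    {"tx":0,"ty":0,"tz":0,"roll":1},
    {"tx":0,"ty":0,"tz":0,"roll":1},
    {"tx":0,"ty":0,"tz":0,"roll":1},
    {"tx":0,"ty":0,"tz":0,"roll":1}
  ]
}}

```text
clock: 15.4
tcp_pos: [0.4485, 0.1651, 0.1017]
orientation: [[0.172, 0.985, -0.001], [0.985, -0.172, -0.001], [-0.001, -0.001, -1.0]]
ft_force: [-0.4, 0.8, 0.1]
opening: 0.764
gripper_force: 34.4
```

Request:
{"fn": "step_arm", "kwargs": {
  "commands": [
    {"tx":-0.041,"ty":0.0117,"tz":0,"roll":0},
    {"tx":-0.041,"ty":0.0117,"tz":0,"roll":0},
    {"tx":-0.041,"ty":0.0117,"tz":0,"roll":0},
    {"tx":-0.041,"ty":0.0117,"tz":0,"roll":0},
    {"tx":-0.041,"ty":0.0117,"tz":0,"roll":0},
    {"tx":0,"ty":0,"tz":0,"roll":0}
  ]
}}

```text
clock: 16.0
tcp_pos: [0.4717, -0.0534, 0.1016]
orientation: [[0.179, 0.984, -0.001], [0.984, -0.179, -0.003], [-0.003, -0.0, -1.0]]
ft_force: [0.3, 0.3, -0.6]
opening: 0.763
gripper_force: 34.4
```

```bash
python3 - <<'E'
from h import *
np.set_printoptions(suppress=True,precision=4)
c,w=look('p1')
cv2.imwrite('pics/p1z.png',(255*(cv2.resize(w[60:360,120:520],(800,600),interpolation=cv2.INTER_CUBIC)/255.)**.6).astype('uint8'))
E
```

```text
t 16.0 [ 0.4717 -0.0534  0.1016] yaw 79.69 op 0.763
```

View pics/p1z.png

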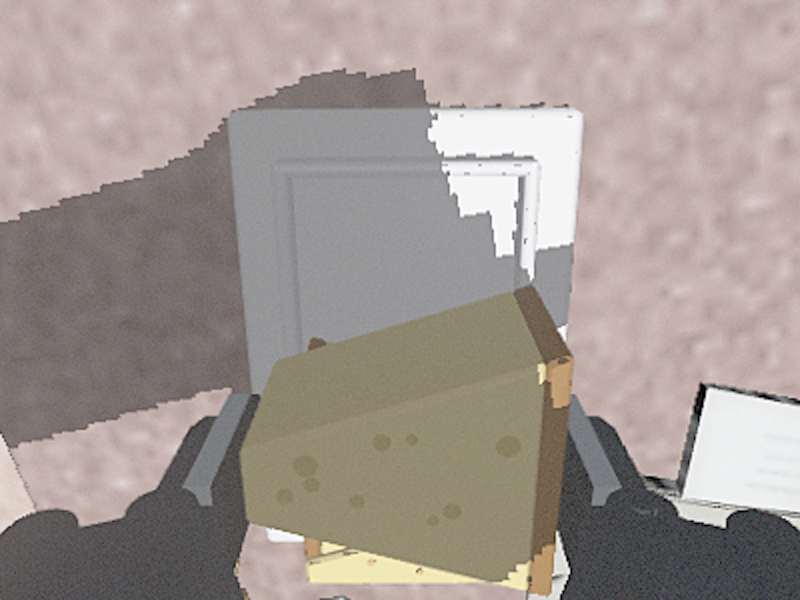

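The held wedge's top corners are (573,358), (549,597), (247,522) and (241,450). The dish's +y outer corners are (230,112) and (583,110), with the curb's outer corners at (275,160) and (540,160).

```bash
python3 - <<'E'
from h import *
np.set_printoptions(suppress=True,precision=4)
c=pickle.load(open('p1.pkl','rb'))
q=lambda L:[(120+x/2,60+y/2) for x,y in L]
D=on(c,q([(230,112),(583,110)]),.01); C=on(c,q([(275,160),(540,160)]),.02); I=on(c,q([(288,175),(525,175)]),.02)
for P,o in((D,.083),(C,.0685),(I,.0635)):
    d=P[1]-P[0]; a=np.arctan2(d[1],d[0]); n=np.array([-np.sin(a),np.cos(a)]); n10=np.array([np.sin(np.radians(9.8)),np.cos(np.radians(9.8))])
    print(np.linalg.norm(d),np.degrees(a),P.mean(0)-n10*o)
print(*fit(W,on(c,q([(549,597),(573,358),(241,450),(247,522)]),.1078)))
s=state(); print(s['tcp_pos'],yawof(s['orientation']))
E
```

```text
0.10894188621617987 -9.999095997592388 [ 0.4704 -0.0708]
0.07952484491868052 -10.319395799141699 [ 0.4707 -0.0699]
0.0716028211047599 -10.322195243602366 [ 0.4705 -0.0694]
[ 0.4715 -0.0525] 169.647334074257 [[ 0.8 -1.3]
 [ 1.4  0.9]
 [-1.2  0.5]
 [-1.1 -0.1]]
[ 0.4716 -0.0499  0.1016] 79.90347671368477
```

Request:
{"fn": "step_arm", "kwargs": {
  "commands": [
    {"tx":0,"ty":0,"tz":0,"roll":0},
    {"tx":0,"ty":0,"tz":0,"roll":0}
  ]
}}

```text
clock: 16.25
tcp_pos: [0.4717, -0.0449, 0.1021]
orientation: [[0.166, 0.986, -0.0], [0.986, -0.166, 0.001], [0.0, -0.0, -1.0]]
ft_force: [-0.6, 0.8, -1.4]
opening: 0.766
gripper_force: 34.4
```

```bash
python3 - <<'E'
from h import *
s=state(); p=s['tcp_pos']; print(p,yawof(s['orientation']))
plan([(.4738,-.0532,p[2],79.8)])
E
```

```text
[ 0.47172211 -0.04485158  0.10208092] 80.44207168270884
-> (0.4738, -0.0532, np.float64(0.1020809175026515), 79.8) 1
(np.float64(-0.0079), np.float64(0.0034), np.float64(-0.0), np.float64(0.14))
```

Request:
{"fn": "step_arm", "kwargs": {
  "commands": [
    {"tx":-0.008,"ty":0.0035,"tz":0.005,"roll":0.14},
    {"tx":0,"ty":0,"tz":0.01,"roll":0},
    {"tx":0,"ty":0,"tz":0.01,"roll":0},
    {"tx":0,"ty":0,"tz":0.01,"roll":0},
    {"tx":0,"ty":0,"tz":0.01,"roll":0},
    {"tx":0,"ty":0,"tz":0.006,"roll":0},
    {"tx":0,"ty":0,"tz":0.0035,"roll":0},
    {"tx":0,"ty":0,"tz":0,"roll":0}
  ]
}}

```text
clock: 17.05
tcp_pos: [0.4737, -0.0548, 0.0472]
orientation: [[0.179, 0.984, -0.001], [0.984, -0.179, -0.0], [-0.0, -0.001, -1.0]]
ft_force: [0.8, 0.3, 0.0]
opening: 0.762
gripper_force: 35.7
```

```bash
python3 - <<'E'
from h import *
s=state(); print(s['tcp_pos'],yawof(s['orientation']),s['ft_force'],s['moment'],s['opening'])
E
```

```text
[ 0.4736696  -0.05478047  0.04723322] 79.67300910182243 [0.7774844 0.2968979 0.0419981] [ 0.23174166 -0.0473898  -0.03553996] 0.7621181899123023
```

Request:
{"fn": "step_arm", "kwargs": {
  "commands": [
    {"tx":-0.001,"ty":0,"tz":0,"roll":0},
    {"tx":-0.001,"ty":0,"tz":0,"roll":0},
    {"tx":0,"ty":0,"tz":0,"roll":0}
  ]
}}

```text
clock: 17.35
tcp_pos: [0.4734, -0.0553, 0.0477]
orientation: [[0.178, 0.984, -0.0], [0.984, -0.178, 0.002], [0.002, -0.0, -1.0]]
ft_force: [-0.2, 5.8, -2.4]
opening: 0.761
gripper_force: 35.8
```

Request:
{"fn": "step_arm", "kwargs": {
  "commands": [
    {"tx":0,"ty":0,"tz":0.0015,"roll":0},
    {"tx":0,"ty":0,"tz":0,"roll":0}
  ]
}}

```text
clock: 17.55
tcp_pos: [0.4736, -0.0554, 0.0468]
orientation: [[0.179, 0.984, 0.0], [0.984, -0.179, 0.001], [0.001, -0.0, -1.0]]
ft_force: [-2.4, 5.5, 5.1]
opening: 0.764
gripper_force: 37.4
```

Request:
{"fn": "step_arm", "kwargs": {
  "commands": [
    {"tx":0,"ty":0,"tz":0,"roll":0},
    {"tx":0,"ty":0,"tz":0,"roll":0},
    {"tx":0,"ty":0,"tz":0,"roll":0},
    {"tx":0,"ty":0,"tz":-0.02,"roll":0},
    {"tx":0,"ty":0,"tz":-0.04,"roll":0},
    {"tx":0,"ty":0,"tz":-0.02,"roll":0},
    {"tx":0,"ty":0,"tz":0,"roll":0}
  ],
  "jaw": 100
}}

```text
clock: 18.25
tcp_pos: [0.4756, -0.0575, 0.1289]
orientation: [[0.18, 0.984, 0.006], [0.984, -0.18, -0.001], [-0.0, 0.006, -1.0]]
ft_force: [-0.0, 0.0, 0.9]
opening: 0.998
gripper_force: 0.0
```

```bash
python3 - <<'E'
from h import *
look('p2')
plan([(.427,.2645,.126,97.6)])
E
```

```text
t 18.25 [ 0.4756 -0.0575  0.1289] yaw 79.61 op 0.998
-> (0.427, 0.2645, 0.126, 97.6) 7
(np.float64(0.044), np.float64(-0.015), np.float64(0.0002), np.float64(-0.561))
(np.float64(0.0447), np.float64(-0.013), np.float64(0.0002), np.float64(-0.561))
(np.float64(0.0452), np.float64(-0.011), np.float64(0.0002), np.float64(-0.561))
(np.float64(0.0456), np.float64(-0.0089), np.float64(0.0002), np.float64(-0.561))
(np.float64(0.046), np.float64(-0.0069), np.float64(0.0002), np.float64(-0.561))
(np.float64(0.0463), np.float64(-0.0048), np.float64(0.0002), np.float64(-0.561))
(np.float64(0.0464), np.float64(-0.0027), np.float64(0.0002), np.float64(-0.561))
```

Request:
{"fn": "step_arm", "kwargs": {
  "commands": [
    {"tx":0.044,"ty":-0.015,"tz":0,"roll":-0.56},
    {"tx":0.0445,"ty":-0.013,"tz":0,"roll":-0.56},
    {"tx":0.045,"ty":-0.011,"tz":0,"roll":-0.56},
    {"tx":0.0455,"ty":-0.009,"tz":0,"roll":-0.56},
    {"tx":0.046,"ty":-0.007,"tz":0,"roll":-0.56},
    {"tx":0.0465,"ty":-0.005,"tz":0,"roll":-0.56},
    {"tx":0.0465,"ty":-0.0025,"tz":0,"roll":-0.56},
    {"tx":0,"ty":0,"tz":0,"roll":0}
  ]
}}

```text
clock: 19.1
tcp_pos: [0.4231, 0.2718, 0.1255]
orientation: [[-0.143, 0.99, -0.002], [0.99, 0.143, 0.004], [0.004, -0.001, -1.0]]
ft_force: [-0.1, -1.1, 0.0]
opening: 1.0
gripper_force: 0.0
```

Request:
{"fn": "step_arm", "kwargs": {
  "commands": [
    {"tx":0,"ty":0,"tz":0,"roll":0},
    {"tx":0,"ty":0,"tz":0,"roll":0},
    {"tx":0,"ty":0,"tz":0,"roll":0}
  ]
}}

```text
clock: 19.4
tcp_pos: [0.426, 0.2632, 0.1256]
orientation: [[-0.13, 0.992, -0.001], [0.992, 0.13, -0.001], [-0.001, -0.001, -1.0]]
ft_force: [0.0, 0.5, 0.1]
opening: 0.998
gripper_force: 0.0
```

```bash
python3 - <<'E'
from h import *
c,w=look('q1')
plan([(.427,.2645,.052,97.6)])
g=lambda a:(255*(a/255.)**.6).astype('uint8')
p=cv2.imread('pics/p2.png')
m=np.hstack([cv2.resize(g(p[100:400,200:400]),(400,600),interpolation=cv2.INTER_CUBIC),cv2.resize(g(w[100:400,200:400]),(400,600),interpolation=cv2.INTER_CUBIC)])
cv2.imwrite('pics/m3.png',m)
E
```

```text
t 19.4 [0.426  0.2632 0.1256] yaw 97.47 op 0.998
-> (0.427, 0.2645, 0.052, 97.6) 2
(np.float64(0.0005), np.float64(0.0005), np.float64(0.0369), np.float64(-0.014))
```

View pics/m3.png

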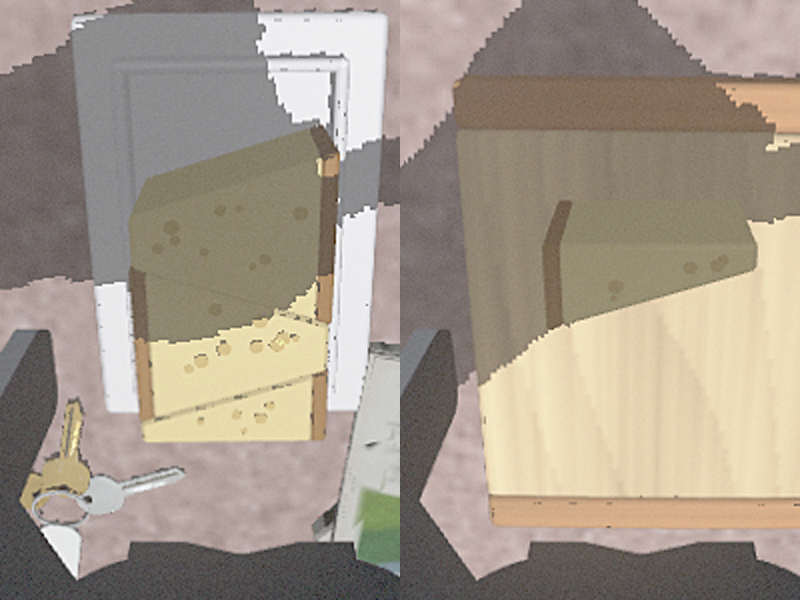

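The left crop shows whole_b down in the dish and closed against whole_a. Its rind corners are (338,155) and (332,322), and its tip corners (130,215) and (131,268). The curb end is at (117,60) and (350,57). The right crop shows half_b with top corners (543,245), (548,325), (757,268) and (755,245).

```bash
python3 - <<'E'
from h import *
np.set_printoptions(suppress=True,precision=4)
q=lambda L:[(200+x/2,100+y/2) for x,y in L]
c=pickle.load(open('q1.pkl','rb'))
print('half_b',*fit(H,on(c,q([(143,245),(148,325),(357,268),(355,245)]),.058)))
c=pickle.load(open('p2.pkl','rb'))
t,a,r=fit(W,on(c,q([(332,322),(338,155),(130,215),(131,268)]),.052)); print('whole_b',t,a,r)
C=on(c,q([(117,60),(350,57)]),.02); d=C[1]-C[0]; print('curb',np.linalg.norm(d),np.degrees(np.arctan2(d[1],d[0])))
th=np.radians(-10); R=np.array([[np.cos(th),-np.sin(th)],[np.sin(th),np.cos(th)]])
D=C.mean(0)-R@[0,.0685]; print('dish',D); print('whole_b in dish',R.T@(t-D))
E
```

```text
half_b [0.4284 0.2592] 7.288921000482662 [[-0.6  0.9]
 [-0.6 -1.4]
 [ 0.1 -0.5]
 [ 1.1  1. ]]
whole_b [ 0.4732 -0.0555] 169.55459464781856 [[-0.1 -1. ]
 [ 1.1  1.2]
 [-0.9 -0.1]
 [-0.1  0. ]]
curb 0.07876537273386723 -9.745337079588992
dish [ 0.4713 -0.0703]
whole_b in dish [-0.0007  0.0149]
```

Request:
{"fn": "step_arm", "kwargs": {
  "commands": [
    {"tx":0.002,"ty":0.001,"tz":0.025,"roll":0},
    {"tx":0,"ty":0,"tz":0.025,"roll":0},
    {"tx":0,"ty":0,"tz":0.015,"roll":0},
    {"tx":0,"ty":0,"tz":0.008,"roll":0},
    {"tx":0,"ty":0,"tz":0,"roll":0},
    {"tx":0,"ty":0,"tz":0,"roll":0}
  ]
}}

```text
clock: 20.05
tcp_pos: [0.4268, 0.2674, 0.0538]
orientation: [[-0.133, 0.991, 0.001], [0.991, 0.133, 0.0], [0.0, 0.001, -1.0]]
ft_force: [0.1, -0.3, 0.1]
opening: 1.002
gripper_force: 0.0
```

Request:
{"fn": "step_arm", "kwargs": {
  "commands": [
    {"tx":0,"ty":0,"tz":0,"roll":0},
    {"tx":0,"ty":0,"tz":0,"roll":0},
    {"tx":0,"ty":0,"tz":0,"roll":0},
    {"tx":0,"ty":0,"tz":0,"roll":0}
  ],
  "jaw": 0,
  "squeeze": 25
}}

```text
clock: 20.45
tcp_pos: [0.4269, 0.2675, 0.0543]
orientation: [[-0.133, 0.991, 0.002], [0.991, 0.133, 0.001], [0.0, 0.002, -1.0]]
ft_force: [-0.9, -0.3, 6.3]
opening: 0.763
gripper_force: 27.5
```

```bash
python3 - <<'E'
from h import *
s=state(); p=np.array(s['tcp_pos']); y=yawof(s['orientation']); print(s['clock'],p,y)
# half target in dish (0.0005,.0465); wedge yaw -9.9
h=np.array([.4280,.2588]); rel=p[:2]-h
th=np.radians(y-90+0); print('grip offset in half frame',[rel@[np.cos(th),np.sin(th)],rel@[-np.sin(th),np.cos(th)]])
a=np.radians(-9.9); R=np.array([[np.cos(a),-np.sin(a)],[np.sin(a),np.cos(a)]])
off=np.array([0,rel@[-np.sin(th),np.cos(th)]])
tgt=np.array([.4710,-.0703])+R@(np.array([0.0005,.0465])+off); print('tcp target',tgt)
plan([(*p[:2],.105,y),(*tgt,.105,80.1)])
E
```

```text
20.45 [0.42694704 0.26754089 0.05432455] 97.62320746612609
grip offset in half frame [np.float64(0.00011589614048091906), np.float64(0.008803318469933121)]
tcp target [ 0.4810008  -0.01590615]
-> (np.float64(0.4269470423781877), np.float64(0.2675408882984003), 0.105, np.float64(97.62320746612609)) 2
(np.float64(0.0), np.float64(0.0), np.float64(-0.0253), np.float64(-0.0))
-> (np.float64(0.4810008044500786), np.float64(-0.015906149758101028), 0.105, 80.1) 7
(np.float64(-0.0412), np.float64(0.0023), np.float64(-0.0), np.float64(0.546))
(np.float64(-0.041), np.float64(0.0041), np.float64(-0.0), np.float64(0.546))
(np.float64(-0.0408), np.float64(0.0059), np.float64(-0.0), np.float64(0.546))
(np.float64(-0.0405), np.float64(0.0076), np.float64(-0.0), np.float64(0.546))
(np.float64(-0.0401), np.float64(0.0094), np.float64(-0.0), np.float64(0.546))
(np.float64(-0.0397), np.float64(0.0111), np.float64(-0.0), np.float64(0.546))
(np.float64(-0.0392), np.float64(0.0129), np.float64(-0.0), np.float64(0.546))
```

Request:
{"fn": "step_arm", "kwargs": {
  "commands": [
    {"tx":0,"ty":0,"tz":-0.025,"roll":0},
    {"tx":0,"ty":0,"tz":-0.026,"roll":0},
    {"tx":-0.041,"ty":0.0023,"tz":0,"roll":0.55},
    {"tx":-0.041,"ty":0.004,"tz":0,"roll":0.55},
    {"tx":-0.041,"ty":0.006,"tz":0,"roll":0.55},
    {"tx":-0.0405,"ty":0.0075,"tz":0,"roll":0.55},
    {"tx":-0.04,"ty":0.0095,"tz":0,"roll":0.55},
    {"tx":-0.0395,"ty":0.011,"tz":0,"roll":0.55}
  ]
}}

```text
clock: 21.25
tcp_pos: [0.4728, 0.0228, 0.1047]
orientation: [[0.132, 0.991, 0.001], [0.991, -0.132, -0.0], [0.0, 0.001, -1.0]]
ft_force: [1.1, 0.5, -0.8]
opening: 0.762
gripper_force: 28.7
```

Request:
{"fn": "step_arm", "kwargs": {
  "commands": [
    {"tx":-0.039,"ty":0.013,"tz":0,"roll":0.54},
    {"tx":0,"ty":0,"tz":0,"roll":0},
    {"tx":0,"ty":0,"tz":0,"roll":0},
    {"tx":0,"ty":0,"tz":0,"roll":0},
    {"tx":0,"ty":0,"tz":0,"roll":0}
  ]
}}

```text
clock: 21.75
tcp_pos: [0.4801, -0.0143, 0.1044]
orientation: [[0.17, 0.985, 0.0], [0.985, -0.17, 0.001], [0.001, 0.0, -1.0]]
ft_force: [-0.5, 0.1, -1.0]
opening: 0.764
gripper_force: 28.7
```

```bash
python3 - <<'E'
from h import *
c,w=look('p3'); s=state(); print(s['gripper_force'],s['ft_force'])
plan([(.4810,-.0159,.0493,80.1)])
# colour check of the held half: bounding of cheese in a band, plus whole_b rind
hsv=cv2.cvtColor(w,cv2.COLOR_BGR2HSV)
m=((hsv[...,0]>18)&(hsv[...,0]<32)&(hsv[...,1]>70)&(hsv[...,2]>50)).astype('uint8')*255
m=cv2.morphologyEx(m,cv2.MORPH_OPEN,np.ones((3,3)))
for k in sorted(cv2.findContours(m,0,2)[0],key=cv2.contourArea)[-3:]:
    print(cv2.contourArea(k),cv2.approxPolyDP(k,3,True)[:,0].tolist())
E
```

```text
t 21.75 [ 0.4801 -0.0143  0.1044] yaw 80.19 op 0.764
28.657991448417306 [-0.08648805 -0.0297023   0.31517572]
-> (0.481, -0.0159, 0.0493, 80.1) 2
(np.float64(-0.0007), np.float64(0.0006), np.float64(0.0275), np.float64(0.009))
92.5 [[171, 381], [196, 394], [194, 388]]
848.5 [[94, 0], [101, 15], [106, 4], [111, 20], [102, 17], [104, 24], [114, 24], [124, 15], [169, 1], [102, 0], [101, 4]]
14719.5 [[361, 235], [292, 253], [268, 254], [255, 297], [259, 350], [277, 347], [279, 370], [315, 376], [360, 370], [361, 363], [368, 360], [369, 350], [364, 325], [397, 315], [398, 296], [382, 255], [367, 253]]
```

```bash
python3 - <<'E'
from h import *
np.set_printoptions(suppress=True,precision=4)
c=pickle.load(open('p3.pkl','rb'))
t,a,r=fit(H,on(c,[(255,297),(259,350),(397,315),(398,296)],.108)); print(t,a,r)
al=np.radians(-9.9); R=np.array([[np.cos(al),-np.sin(al)],[np.sin(al),np.cos(al)]])
print('in dish',R.T@(t-[.4710,-.0703]))
w=cv2.imread('pics/p3.png'); hsv=cv2.cvtColor(w,cv2.COLOR_BGR2HSV)
# curb/dish: white -> predicted pixel positions of dish outer +y corners and curb, to check by gradient
for P in ([-.056,.083],[.056,.083]): print(proj(c,[*( np.array([.4710,-.0703])+R@P),.01]))
g=cv2.cvtColor(w,cv2.COLOR_BGR2GRAY).astype(int)
for u in (250,300,350,400): print(u,[(v,g[v,u]) for v in range(40,200) if abs(g[v+1,u]-g[v-1,u])>40 ][:6])
E
```

```text
[ 0.4807 -0.0216] -9.648195820953191 [[-3.7  1.2]
 [-3.7 -1.1]
 [ 3.6  0.2]
 [ 3.8 -0.3]]
in dish [0.0012 0.0497]
[[237.9987 176.2243]]
[[406.862  176.4007]]
250 [(111, np.int64(153)), (112, np.int64(53))]
300 [(95, np.int64(142)), (96, np.int64(79)), (175, np.int64(104))]
350 [(164, np.int64(174)), (165, np.int64(96)), (175, np.int64(106))]
400 [(173, np.int64(162)), (174, np.int64(101)), (175, np.int64(103)), (176, np.int64(174)), (177, np.int64(225)), (181, np.int64(255))]
```

Request:
{"fn": "step_arm", "kwargs": {
  "commands": [
    {"tx":-0.0015,"ty":0.001,"tz":0.012,"roll":0},
    {"tx":0,"ty":0,"tz":0.012,"roll":0},
    {"tx":0,"ty":0,"tz":0.012,"roll":0},
    {"tx":0,"ty":0,"tz":0.01,"roll":0},
    {"tx":0,"ty":0,"tz":0.005,"roll":0},
    {"tx":0,"ty":0,"tz":0.0035,"roll":0},
    {"tx":0,"ty":0,"tz":0,"roll":0},
    {"tx":0,"ty":0,"tz":0,"roll":0}
  ]
}}

```text
clock: 22.6
tcp_pos: [0.4811, -0.0175, 0.0499]
orientation: [[0.173, 0.985, 0.0], [0.985, -0.173, -0.0], [0.0, 0.0, -1.0]]
ft_force: [0.2, 0.4, -1.0]
opening: 0.765
gripper_force: 28.6
```

Request:
{"fn": "step_arm", "kwargs": {
  "commands": [
    {"tx":-0.001,"ty":0,"tz":0,"roll":0},
    {"tx":0,"ty":0,"tz":0,"roll":0}
  ]
}}

```text
clock: 22.8
tcp_pos: [0.4812, -0.0182, 0.0502]
orientation: [[0.173, 0.985, 0.001], [0.985, -0.173, 0.0], [0.001, 0.001, -1.0]]
ft_force: [-0.2, 1.8, -1.5]
opening: 0.764
gripper_force: 28.6
```

Request:
{"fn": "step_arm", "kwargs": {
  "commands": [
    {"tx":-0.001,"ty":0,"tz":0,"roll":0},
    {"tx":0,"ty":0,"tz":0,"roll":0}
  ]
}}

```text
clock: 23.0
tcp_pos: [0.4812, -0.0183, 0.0501]
orientation: [[0.173, 0.985, 0.002], [0.985, -0.173, 0.002], [0.002, 0.001, -1.0]]
ft_force: [0.5, 4.7, -0.0]
opening: 0.763
gripper_force: 28.8
```

Request:
{"fn": "step_arm", "kwargs": {
  "commands": [
    {"tx":0,"ty":0,"tz":0.0015,"roll":0},
    {"tx":0,"ty":0,"tz":0,"roll":0}
  ]
}}

```text
clock: 23.2
tcp_pos: [0.481, -0.0183, 0.0485]
orientation: [[0.173, 0.985, 0.001], [0.985, -0.173, 0.001], [0.002, 0.001, -1.0]]
ft_force: [0.1, 5.3, 0.9]
opening: 0.76
gripper_force: 28.9
```

Request:
{"fn": "step_arm", "kwargs": {
  "commands": [
    {"tx":0,"ty":0,"tz":0,"roll":0},
    {"tx":0,"ty":0,"tz":0,"roll":0},
    {"tx":0,"ty":0,"tz":0,"roll":0},
    {"tx":0,"ty":0,"tz":-0.02,"roll":0},
    {"tx":-0.01,"ty":0,"tz":-0.04,"roll":0},
    {"tx":-0.02,"ty":0,"tz":-0.04,"roll":0},
    {"tx":-0.02,"ty":0,"tz":-0.04,"roll":0},
    {"tx":0,"ty":0,"tz":-0.04,"roll":0}
  ],
  "jaw": 100
}}

```text
clock: 24.0
tcp_pos: [0.471, -0.0719, 0.2297]
orientation: [[0.178, 0.984, -0.001], [0.984, -0.178, -0.001], [-0.002, -0.001, -1.0]]
ft_force: [2.1, -0.3, 0.2]
opening: 1.003
gripper_force: 0.0
```

Request:
{"fn": "step_arm", "kwargs": {
  "commands": [
    {"tx":0,"ty":0,"tz":0,"roll":0},
    {"tx":0,"ty":0,"tz":0,"roll":0},
    {"tx":0,"ty":0,"tz":0,"roll":0}
  ]
}}

```text
clock: 24.3
tcp_pos: [0.4711, -0.0688, 0.2271]
orientation: [[0.173, 0.985, -0.002], [0.985, -0.173, 0.0], [-0.0, -0.002, -1.0]]
ft_force: [-0.1, -0.2, -0.8]
opening: 0.999
gripper_force: 0.0
```

```bash
python3 - <<'E'
from h import *
np.set_printoptions(suppress=True,precision=4)
c,w=look('d2')
g=lambda a:(255*(a/255.)**.6).astype('uint8')
A=cv2.imread('pics/wc.png')
z=lambda a,x,y:cv2.resize(g(a)[y:y+180,x:x+120],(400,600),interpolation=cv2.INTER_CUBIC)
u=proj(c,[.4705,-.07,.02])[0]; print(u)
x0,y0=int(u[0]-60),int(u[1]-90); print(x0,y0)
cv2.imwrite('pics/final.png',np.hstack([z(w,x0,y0),z(A,260,60)]))
E
```

```text
t 24.3 [ 0.4711 -0.0688  0.2271] yaw 80.03 op 0.999
[321.2201 173.0829]
261 83
```

View pics/final.png

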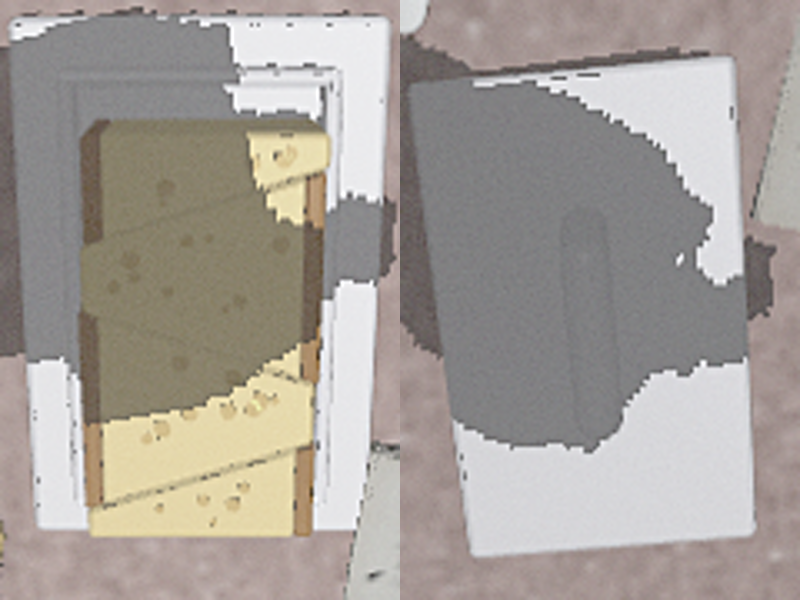

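The row in the dish is closed, flat and alternating, with the half's straight side facing the +y curb. The cover's top corners are (412,85), (733,58), (754,533) and (473,555), and its handle runs from (583,215) to (600,435).

```bash
python3 - <<'E'
from h import *
np.set_printoptions(suppress=True,precision=4)
k=.3
c=pickle.load(open('d2.pkl','rb')); q=lambda L,x,y:[(x+a*k,y+b*k) for a,b in L]
D=on(c,q([(10,18),(388,15),(362,530),(36,528)],261,83),.01); rect=lambda a,b:[(-a,b),(a,b),(a,-b),(-a,-b)]
print('dish outer',*fit(rect(.056,.083),D))
C=on(c,q([(62,72),(342,70)],261,83),.02); d=C[1]-C[0]; th=np.arctan2(d[1],d[0]); print('curb',np.linalg.norm(d),np.degrees(th),C.mean(0)-.0685*np.array([.172,.985]))
c=pickle.load(open('wc.pkl','rb'))
T=on(c,q([(12,85),(333,58),(354,533),(73,555)],260,60),.055); print('cover',*fit(rect(.0475,.075),T))
Hd=on(c,q([(183,215),(200,435)],260,60),.08); e=Hd[0]-Hd[1]; print('handle',Hd.mean(0),np.linalg.norm(e),np.degrees(np.arctan2(-e[0],e[1])))
E
```

```text
dish outer [ 0.47   -0.0698] -9.963065856199803 [[-1.1  1.6]
 [ 1.4  0.4]
 [ 1.1 -0.8]
 [-1.4 -1.1]]
curb 0.07958811954469629 -9.58406203584611 [ 0.4707 -0.0712]
cover [ 0.4011 -0.3449] -1.7439362535569731 [[-1.4  1.4]
 [ 1.5  1.6]
 [ 1.3 -1.6]
 [-1.4 -1.4]]
handle [ 0.4011 -0.3411] 0.06348289625860361 -2.3061147650256713
```

```bash
python3 - <<'E'
from h import *
plan([(.401,-.344,.18,88)])
E
```

```text
-> (0.401, -0.344, 0.18, 88) 7
(np.float64(-0.0405), np.float64(-0.0031), np.float64(0.0067), np.float64(-0.248))
(np.float64(-0.0404), np.float64(-0.0039), np.float64(0.0067), np.float64(-0.248))
(np.float64(-0.0403), np.float64(-0.0047), np.float64(0.0067), np.float64(-0.248))
(np.float64(-0.0402), np.float64(-0.0055), np.float64(0.0067), np.float64(-0.248))
(np.float64(-0.0401), np.float64(-0.0062), np.float64(0.0067), np.float64(-0.248))
(np.float64(-0.04), np.float64(-0.007), np.float64(0.0067), np.float64(-0.248))
(np.float64(-0.0398), np.float64(-0.0078), np.float64(0.0067), np.float64(-0.248))
```

Request:
{"fn": "step_arm", "kwargs": {
  "commands": [
    {"tx":-0.0405,"ty":-0.003,"tz":0.0067,"roll":-0.25},
    {"tx":-0.0405,"ty":-0.004,"tz":0.0067,"roll":-0.25},
    {"tx":-0.0405,"ty":-0.0045,"tz":0.0067,"roll":-0.25},
    {"tx":-0.04,"ty":-0.0055,"tz":0.0067,"roll":-0.25},
    {"tx":-0.04,"ty":-0.006,"tz":0.0067,"roll":-0.25},
    {"tx":-0.04,"ty":-0.007,"tz":0.0067,"roll":-0.25},
    {"tx":-0.04,"ty":-0.008,"tz":0.0067,"roll":-0.25},
    {"tx":0,"ty":0,"tz":0,"roll":0}
  ],
  "jaw": 50
}}

```text
clock: 25.15
tcp_pos: [0.3985, -0.3492, 0.1786]
orientation: [[0.042, 0.999, -0.004], [0.999, -0.042, 0.001], [0.001, -0.004, -1.0]]
ft_force: [-0.3, 1.1, -1.5]
opening: 0.499
gripper_force: 0.0
```

Request:
{"fn": "step_arm", "kwargs": {
  "commands": [
    {"tx":0,"ty":0,"tz":0,"roll":0},
    {"tx":0,"ty":0,"tz":0,"roll":0},
    {"tx":0,"ty":0,"tz":0,"roll":0}
  ]
}}

```text
clock: 25.45
tcp_pos: [0.4028, -0.3426, 0.1812]
orientation: [[0.031, 1.0, -0.0], [1.0, -0.031, 0.001], [0.001, -0.0, -1.0]]
ft_force: [-0.4, -0.1, 0.2]
opening: 0.503
gripper_force: 0.0
```

```bash
cat >> h.py <<'E'
def edge(w,c,P,n,z,r=.008):
    """signed offset (m) along the world direction n at which the strongest edge crosses near point P on plane z"""
    s=np.arange(-r,r+1e-9,.0004); uv=proj(c,np.c_[np.array(P)+np.outer(s,n),np.full(len(s),z)]).astype('float32')
    v=cv2.remap(cv2.GaussianBlur(w,(3,3),0),uv[:,None,0].copy(),uv[:,None,1].copy(),cv2.INTER_LINEAR).reshape(len(s),3).astype(float)
    g=np.linalg.norm(v[4:]-v[:-4],axis=1); i=g.argmax(); return s[i+2],g[i]
def rectedges(w,c,t,yaw,a,b,z,sides='+x -x +y -y'.split(),r=.008):
    th=np.radians(yaw); R=np.array([[np.cos(th),-np.sin(th)],[np.sin(th),np.cos(th)]])
    for sd in sides:
        i=0 if sd[1]=='x' else 1; sg=1 if sd[0]=='+' else -1; half=(a,b)[i]; L=(b,a)[i]; o=[]
        for f in np.linspace(-.8,.8,9):
            l=np.zeros(2); l[i]=sg*half; l[1-i]=f*L; n=np.zeros(2); n[i]=1
            e=edge(w,c,np.array(t)+R@l,R@n,z,r); o.append((round(e[0]*1000,1),int(e[1])))
        print(sd,o,'med',np.median([x for x,_ in o]))
E
python3 - <<'E'
from h import *
c,w=look('c2')
rectedges(w,c,(.401,-.345),-2,.0475,.075,.055)
c=pickle.load(open('d2.pkl','rb')); w=cv2.imread('pics/d2.png')
print('dish outer'); rectedges(w,c,(.4705,-.0703),-9.9,.056,.083,.01)
print('curb outer'); rectedges(w,c,(.4705,-.0703),-9.9,.041,.0685,.02,r=.004)
plan([(.401,-.344,.084,88)])
E
```

```text
t 25.45 [ 0.4028 -0.3426  0.1812] yaw 88.21 op 0.503
+x [(np.float64(-0.4), 35), (np.float64(3.6), 63), (np.float64(-1.6), 121), (np.float64(-1.6), 105), (np.float64(-3.2), 105), (np.float64(-1.6), 39), (np.float64(-2.0), 168), (np.float64(-7.2), 189), (np.float64(-2.4), 110)] med -1.6
-x [(np.float64(2.8), 28), (np.float64(-1.6), 46), (np.float64(0.4), 104), (np.float64(1.2), 57), (np.float64(-0.4), 39), (np.float64(-4.0), 72), (np.float64(-0.4), 39), (np.float64(-0.4), 33), (np.float64(-0.4), 39)] med -0.4
+y [(np.float64(1.6), 35), (np.float64(1.6), 31), (np.float64(1.6), 35), (np.float64(1.6), 32), (np.float64(6.4), 100), (np.float64(-0.4), 116), (np.float64(-5.2), 196), (np.float64(-0.4), 139), (np.float64(-0.4), 138)] med 1.6
-y [(np.float64(6.4), 4), (np.float64(1.2), 90), (np.float64(1.6), 100), (np.float64(1.6), 94), (np.float64(1.6), 102), (np.float64(1.6), 94), (np.float64(1.6), 99), (np.float64(1.6), 107), (np.float64(1.6), 58)] med 1.6
dish outer
+x [(np.float64(-2.8), 82), (np.float64(-1.6), 152), (np.float64(-2.0), 106), (np.float64(-1.6), 114), (np.float64(-2.0), 122)
[... 1105 characters left out ...]
.float64(3.2), 44), (np.float64(3.2), 18), (np.float64(3.2), 14), (np.float64(3.2), 11), (np.float64(3.2), 8), (np.float64(3.2), 9)] med 3.2
+y [(np.float64(-2.8), 11), (np.float64(-0.8), 11), (np.float64(-3.2), 11), (np.float64(-0.8), 12), (np.float64(-0.8), 15), (np.float64(-3.2), 58), (np.float64(1.2), 112), (np.float64(1.2), 114), (np.float64(1.2), 113)] med -0.8
-y [(np.float64(-0.4), 73), (np.float64(1.6), 50), (np.float64(3.2), 28), (np.float64(-3.2), 1), (np.float64(0.8), 33), (np.float64(3.2), 26), (np.float64(1.6), 2), (np.float64(0.0), 2), (np.float64(2.4), 2)] med 1.6
-> (0.401, -0.344, 0.084, 88) 3
(np.float64(-0.0004), np.float64(-0.0006), np.float64(0.0325), np.float64(0.014))
```

Request:
{"fn": "step_arm", "kwargs": {
  "commands": [
    {"tx":-0.0015,"ty":-0.0025,"tz":0.03,"roll":0.04},
    {"tx":0,"ty":0,"tz":0.03,"roll":0},
    {"tx":0,"ty":0,"tz":0.02,"roll":0},
    {"tx":0,"ty":0,"tz":0.01,"roll":0},
    {"tx":0,"ty":0,"tz":0.006,"roll":0},
    {"tx":0,"ty":0,"tz":0,"roll":0},
    {"tx":0,"ty":0,"tz":0,"roll":0}
  ]
}}

```text
clock: 26.2
tcp_pos: [0.4003, -0.346, 0.0863]
orientation: [[0.037, 0.999, 0.001], [0.999, -0.037, -0.001], [-0.001, 0.001, -1.0]]
ft_force: [-0.7, -0.4, 1.3]
opening: 0.5
gripper_force: 0.0
```

Request:
{"fn": "step_arm", "kwargs": {
  "commands": [
    {"tx":0,"ty":0,"tz":0,"roll":0},
    {"tx":0,"ty":0,"tz":0,"roll":0},
    {"tx":0,"ty":0,"tz":0,"roll":0},
    {"tx":0,"ty":0,"tz":0,"roll":0}
  ],
  "jaw": 0,
  "squeeze": 60
}}

```text
clock: 26.6
tcp_pos: [0.4005, -0.3462, 0.0861]
orientation: [[0.037, 0.999, 0.002], [0.999, -0.037, -0.001], [-0.001, 0.002, -1.0]]
ft_force: [2.4, -0.4, 3.3]
opening: 0.135
gripper_force: 58.5
```

Request:
{"fn": "step_arm", "kwargs": {
  "commands": [
    {"tx":0,"ty":0,"tz":-0.01,"roll":0},
    {"tx":0,"ty":0,"tz":-0.02,"roll":0},
    {"tx":0,"ty":0,"tz":-0.03,"roll":0},
    {"tx":0,"ty":0,"tz":-0.025,"roll":0},
    {"tx":0,"ty":0,"tz":0,"roll":0},
    {"tx":0,"ty":0,"tz":0,"roll":0},
    {"tx":0,"ty":0,"tz":0,"roll":0}
  ]
}}

```text
clock: 27.3
tcp_pos: [0.3983, -0.345, 0.1688]
orientation: [[0.037, 0.999, -0.003], [0.999, -0.037, 0.002], [0.002, -0.003, -1.0]]
ft_force: [-0.4, -0.5, -3.9]
opening: 0.138
gripper_force: 58.9
```

```bash
python3 - <<'E'
from h import *
s=state(); print(s['tcp_pos'],s['opening'],s['ft_force'],s['moment'])
plan([(.470,-.071,s['tcp_pos'][2],80.2)],vmax=.04)
E
```

```text
[ 0.39826449 -0.34502314  0.16880869] 0.13782768313663127 [-0.36744093 -0.50409735 -3.91226141] [ 0.04227309  0.01433254 -0.0230772 ]
-> (0.47, -0.071, np.float64(0.1688086861205717), 80.2) 8
(np.float64(0.0346), np.float64(0.0077), np.float64(-0.0), np.float64(0.209))
(np.float64(0.0347), np.float64(0.0071), np.float64(-0.0), np.float64(0.209))
(np.float64(0.0348), np.float64(0.0065), np.float64(-0.0), np.float64(0.209))
(np.float64(0.0349), np.float64(0.0059), np.float64(-0.0), np.float64(0.209))
(np.float64(0.035), np.float64(0.0054), np.float64(-0.0), np.float64(0.209))
(np.float64(0.0351), np.float64(0.0048), np.float64(-0.0), np.float64(0.209))
(np.float64(0.0352), np.float64(0.0042), np.float64(-0.0), np.float64(0.209))
(np.float64(0.0352), np.float64(0.0036), np.float64(-0.0), np.float64(0.209))
```

Request:
{"fn": "step_arm", "kwargs": {
  "commands": [
    {"tx":0.03,"ty":0.007,"tz":0,"roll":0.2},
    {"tx":0.038,"ty":0.0075,"tz":0,"roll":0.21},
    {"tx":0.038,"ty":0.007,"tz":0,"roll":0.21},
    {"tx":0.038,"ty":0.0065,"tz":0,"roll":0.21},
    {"tx":0.038,"ty":0.0055,"tz":0,"roll":0.21},
    {"tx":0.038,"ty":0.005,"tz":0,"roll":0.21},
    {"tx":0.03,"ty":0.0035,"tz":0,"roll":0.21},
    {"tx":0.02,"ty":0.002,"tz":0,"roll":0.21}
  ]
}}

```text
clock: 28.1
tcp_pos: [0.4675, -0.0778, 0.169]
orientation: [[0.168, 0.986, -0.003], [0.986, -0.168, 0.002], [0.001, -0.003, -1.0]]
ft_force: [0.3, -0.4, -4.0]
opening: 0.136
gripper_force: 58.8
```

Request:
{"fn": "step_arm", "kwargs": {
  "commands": [
    {"tx":0.01,"ty":0.001,"tz":0,"roll":0},
    {"tx":0,"ty":0,"tz":0,"roll":0},
    {"tx":0,"ty":0,"tz":0,"roll":0},
    {"tx":0,"ty":0,"tz":0,"roll":0},
    {"tx":0,"ty":0,"tz":0,"roll":0}
  ]
}}

```text
clock: 28.6
tcp_pos: [0.4705, -0.0723, 0.1702]
orientation: [[0.172, 0.985, -0.0], [0.985, -0.172, -0.0], [-0.0, -0.0, -1.0]]
ft_force: [0.5, -0.5, -4.0]
opening: 0.139
gripper_force: 58.8
```

```bash
python3 - <<'E'
from h import *
c,w=look('e1'); s=state(); p=np.array(s['tcp_pos']); y=yawof(s['orientation'])
zt=p[2]-.086+.055
print('cover top'); rectedges(w,c,p[:2],y-90,.0475,.075,zt)
print('dish'); rectedges(w,c,(.470,-.071),-9.9,.056,.083,.01,r=.006)
plan([(.470,-.071,p[2],80.1)])
E
```

```text
t 28.6 [ 0.4705 -0.0723  0.1702] yaw 80.09 op 0.139
cover top
+x [(np.float64(3.6), 6), (np.float64(2.4), 8), (np.float64(-6.4), 296), (np.float64(6.0), 82), (np.float64(-1.2), 97), (np.float64(6.8), 113), (np.float64(-1.6), 146), (np.float64(-1.6), 132), (np.float64(-2.0), 138)] med -1.2
-x [(np.float64(-0.4), 7), (np.float64(4.8), 5), (np.float64(5.2), 95), (np.float64(0.8), 70), (np.float64(0.8), 59), (np.float64(0.4), 60), (np.float64(0.4), 53), (np.float64(0.4), 56), (np.float64(0.4), 58)] med 0.4
+y [(np.float64(0.4), 144), (np.float64(-6.4), 215), (np.float64(-2.8), 218), (np.float64(-3.2), 225), (np.float64(-5.2), 225), (np.float64(-5.6), 222), (np.float64(0.4), 168), (np.float64(0.4), 177), (np.float64(0.4), 188)] med -2.8
-y [(np.float64(-4.4), 7), (np.float64(-7.2), 9), (np.float64(3.2), 6), (np.float64(2.8), 113), (np.float64(-4.0), 134), (np.float64(-1.6), 119), (np.float64(-4.8), 3), (np.float64(-0.4), 7), (np.float64(-1.2), 9)] med -1.6
dish
+x [(np.float64(4.0), 3), (np.float64(-2.8), 3), (np.float64(-4.4), 172), (np.float64(-4.8), 1), (np.float64(-4.0), 3), (np.float
[... 193 characters left out ...]
4(2.0), 2), (np.float64(-1.2), 3), (np.float64(-2.8), 3), (np.float64(-4.8), 4), (np.float64(-5.2), 10)] med -0.8
+y [(np.float64(-2.0), 156), (np.float64(-2.0), 153), (np.float64(-2.4), 158), (np.float64(-2.0), 165), (np.float64(-2.0), 139), (np.float64(-1.6), 87), (np.float64(-2.4), 148), (np.float64(-2.4), 110), (np.float64(0.0), 117)] med -2.0
-y [(np.float64(2.0), 4), (np.float64(-5.2), 6), (np.float64(2.4), 5), (np.float64(0.0), 2), (np.float64(-4.8), 2), (np.float64(-1.2), 4), (np.float64(4.4), 2), (np.float64(5.2), 3), (np.float64(-1.2), 4)] med 0.0
-> (0.47, -0.071, np.float64(0.17030589229067172), 80.1) 1
(np.float64(0.001), np.float64(-0.0008), np.float64(-0.0), np.float64(0.002))
```

The cover hangs square in the grip, its centre about (-0.6, +1.5) mm from the TCP, and it is already over the dish's centre. I'll lower it while watching the force.

Request:
{"fn": "step_arm", "kwargs": {
  "commands": [
    {"tx":0,"ty":0,"tz":0.015,"roll":0},
    {"tx":0,"ty":0,"tz":0.015,"roll":0},
    {"tx":0,"ty":0,"tz":0.012,"roll":0},
    {"tx":0,"ty":0,"tz":0.008,"roll":0},
    {"tx":0,"ty":0,"tz":0.006,"roll":0},
    {"tx":0,"ty":0,"tz":0.003,"roll":0},
    {"tx":0,"ty":0,"tz":0,"roll":0},
    {"tx":0,"ty":0,"tz":0,"roll":0}
  ]
}}

```text
clock: 29.45
tcp_pos: [0.4712, -0.071, 0.1117]
orientation: [[0.17, 0.985, 0.001], [0.985, -0.17, -0.0], [-0.0, 0.001, -1.0]]
ft_force: [-0.0, 0.8, -3.7]
opening: 0.133
gripper_force: 58.7
```

Request:
{"fn": "step_arm", "kwargs": {
  "commands": [
    {"tx":-0.0017,"ty":-0.0006,"tz":0,"roll":0},
    {"tx":0,"ty":0,"tz":0,"roll":0},
    {"tx":0,"ty":0,"tz":0.002,"roll":0},
    {"tx":0,"ty":0,"tz":0.002,"roll":0},
    {"tx":0,"ty":0,"tz":0.002,"roll":0},
    {"tx":0,"ty":0,"tz":0.001,"roll":0},
    {"tx":0,"ty":0,"tz":0,"roll":0},
    {"tx":0,"ty":0,"tz":0,"roll":0}
  ]
}}

```text
clock: 30.25
tcp_pos: [0.47, -0.0726, 0.1043]
orientation: [[0.17, 0.985, -0.0], [0.985, -0.17, 0.0], [-0.0, -0.0, -1.0]]
ft_force: [0.2, 0.7, -4.7]
opening: 0.142
gripper_force: 58.7
```

Request:
{"fn": "step_arm", "kwargs": {
  "commands": [
    {"tx":0,"ty":0,"tz":0.002,"roll":0},
    {"tx":0,"ty":0,"tz":0.002,"roll":0},
    {"tx":0,"ty":0,"tz":0.002,"roll":0},
    {"tx":0,"ty":0,"tz":0.001,"roll":0},
    {"tx":0,"ty":0,"tz":0,"roll":0},
    {"tx":0,"ty":0,"tz":0,"roll":0}
  ]
}}

```text
clock: 30.85
tcp_pos: [0.47, -0.0726, 0.0973]
orientation: [[0.17, 0.985, -0.0], [0.985, -0.17, 0.0], [-0.0, -0.0, -1.0]]
ft_force: [0.9, -0.2, -3.6]
opening: 0.138
gripper_force: 58.7
```

Request:
{"fn": "step_arm", "kwargs": {
  "commands": [
    {"tx":0,"ty":0,"tz":0.001,"roll":0},
    {"tx":0,"ty":0,"tz":0,"roll":0},
    {"tx":0,"ty":0,"tz":0,"roll":0}
  ]
}}

```text
clock: 31.15
tcp_pos: [0.4701, -0.0726, 0.0964]
orientation: [[0.17, 0.985, 0.0], [0.985, -0.17, -0.0], [-0.0, 0.0, -1.0]]
ft_force: [0.3, 1.3, -3.6]
opening: 0.138
gripper_force: 58.9
```

Request:
{"fn": "step_arm", "kwargs": {
  "commands": [
    {"tx":0,"ty":0,"tz":0.0008,"roll":0},
    {"tx":0,"ty":0,"tz":0,"roll":0},
    {"tx":0,"ty":0,"tz":0,"roll":0}
  ]
}}

```text
clock: 31.45
tcp_pos: [0.4707, -0.0727, 0.096]
orientation: [[0.17, 0.985, 0.001], [0.985, -0.17, -0.0], [-0.0, 0.001, -1.0]]
ft_force: [0.9, -0.3, 2.7]
opening: 0.141
gripper_force: 59.5
```

Request:
{"fn": "step_arm", "kwargs": {
  "commands": [
    {"tx":0,"ty":0,"tz":0,"roll":0},
    {"tx":0,"ty":0,"tz":0,"roll":0},
    {"tx":0,"ty":0,"tz":0,"roll":0},
    {"tx":0,"ty":0,"tz":-0.01,"roll":0},
    {"tx":0,"ty":0,"tz":-0.04,"roll":0},
    {"tx":0,"ty":0,"tz":-0.04,"roll":0},
    {"tx":0,"ty":0,"tz":-0.03,"roll":0},
    {"tx":0,"ty":0,"tz":0,"roll":0}
  ],
  "jaw": 45
}}

```text
clock: 32.25
tcp_pos: [0.4726, -0.0727, 0.2203]
orientation: [[0.17, 0.985, 0.009], [0.985, -0.17, -0.002], [-0.001, 0.009, -1.0]]
ft_force: [-0.2, 0.5, -0.4]
opening: 0.452
gripper_force: 0.0
```

Request:
{"fn": "step_arm", "kwargs": {
  "commands": [
    {"tx":0,"ty":0,"tz":0,"roll":0},
    {"tx":0,"ty":0,"tz":0,"roll":0},
    {"tx":0,"ty":0,"tz":0,"roll":0}
  ]
}}

```text
clock: 32.55
tcp_pos: [0.4692, -0.0725, 0.2145]
orientation: [[0.17, 0.985, -0.002], [0.985, -0.17, 0.001], [0.0, -0.002, -1.0]]
ft_force: [0.3, 0.1, -0.0]
opening: 0.453
gripper_force: 0.0
```

```bash
python3 - <<'E'
from h import *
c,w=look('f1')
print('cover top at z .065'); rectedges(w,c,(.470,-.0711),-9.9,.0475,.075,.065,r=.006)
print('dish'); rectedges(w,c,(.470,-.071),-9.9,.056,.083,.01,r=.005)
E
```

```text
t 32.55 [ 0.4692 -0.0725  0.2145] yaw 80.22 op 0.453
cover top at z .065
+x [(np.float64(1.2), 67), (np.float64(-0.4), 66), (np.float64(-0.4), 116), (np.float64(-0.4), 124), (np.float64(0.0), 42), (np.float64(0.0), 46), (np.float64(-0.8), 118), (np.float64(-0.8), 113), (np.float64(-0.8), 125)] med -0.4
-x [(np.float64(4.0), 72), (np.float64(3.6), 71), (np.float64(2.0), 103), (np.float64(0.8), 40), (np.float64(0.8), 42), (np.float64(0.8), 42), (np.float64(0.8), 39), (np.float64(0.8), 42), (np.float64(0.4), 41)] med 0.8
+y [(np.float64(2.8), 198), (np.float64(4.4), 204), (np.float64(5.2), 104), (np.float64(4.8), 199), (np.float64(3.2), 191), (np.float64(3.2), 204), (np.float64(2.8), 195), (np.float64(2.8), 199), (np.float64(1.2), 199)] med 3.2
-y [(np.float64(0.8), 48), (np.float64(1.2), 98), (np.float64(0.8), 106), (np.float64(1.2), 85), (np.float64(1.2), 88), (np.float64(1.2), 93), (np.float64(1.2), 91), (np.float64(1.2), 101), (np.float64(4.0), 5)] med 1.2
dish
+x [(np.float64(0.6), 79), (np.float64(1.0), 155), (np.float64(1.0), 110), (np.float64(1.4), 37), (np.float64(1.4), 38), (np.float64(0.6), 104), (np.float64(0.6), 102), (np.float64(0.2), 91), (np.float64(-0.2), 94)] med 0.6
-x [(np.float64(0.6), 78), (np.float64(0.2), 20), (np.float64(0.2), 35), (np.float64(0.2), 36), (np.float64(0.2), 35), (np.float64(-0.2), 33), (np.float64(-0.2), 39), (np.float64(-0.2), 38), (np.float64(-0.2), 30)] med 0.2
+y [(np.float64(-0.2), 95), (np.float64(-4.2), 179), (np.float64(-2.2), 146), (np.float64(-4.2), 177), (np.float64(-0.2), 113), (np.float64(-0.2), 115), (np.float64(-0.2), 111), (np.float64(-0.2), 110), (np.float64(0.2), 113)] med -0.2
-y [(np.float64(-4.2), 4), (np.float64(-0.6), 2), (np.float64(-4.2), 1), (np.float64(-4.2), 1), (np.float64(-3.0), 2), (np.float64(4.2), 1), (np.float64(3.4), 1), (np.float64(-3.0), 1), (np.float64(-4.2), 5)] med -3.0
```

```bash
python3 -c "
from h import *
print(job.sign_off())"
```

```text
the job is handed in; nothing more can be done
None
```

The job is handed in at about 33 s: all four pieces lie in a closed, alternating row inside the curb, and the cover went down over the curb to full depth. I checked its final seat by touchdown height and edge measurements, not in a viewed picture, and didn't touch the other things on the table.

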